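# Cure lacquered plaques behind the sliding UV guard and box them

## Task

Slide the amber guard of the curing cabinet fully open, lay every plaque from the mat flat and face up in the chamber, one to a bay, slide the guard fully shut and press the green start button right in. Then slide the guard fully open again, move all the plaques into the navy gift box, each flat and face up in a bay of its own, and leave the guard fully shut. Hold plaques by their edges only, never touching the lacquered face with the gripper, do not press start unless the guard is shut, and leave the two vials and the carton where they stand.

Things in the scene. Friction and masses are not known exactly. Their poses are not given: they have to be found in the camera images.
- plaque0: white glass plaque, 80 (x) x 55 (y) x 8 mm, 100 g, on top a centred navy lacquered panel with gold marks, 64 x 39 mm, 1.5 mm proud (8 mm border left). Origin: centre of its underside; z out of the lacquered face. Starts face up on the mat, x roughly along world x. Held by its two long edges: 55 mm grasp. One of the three may be absent (None); may get knocked 2 to 4 cm aside
- plaque1: white glass plaque, 80 (x) x 55 (y) x 8 mm, 100 g, on top a centred navy lacquered panel with gold marks, 64 x 39 mm, 1.5 mm proud (8 mm border left). Origin: centre of its underside; z out of the lacquered face. Starts face up on the mat, x roughly along world x. Held by its two long edges: 55 mm grasp. One of the three may be absent (None); may get knocked 2 to 4 cm aside
- plaque2: white glass plaque, 80 (x) x 55 (y) x 8 mm, 100 g, on top a centred navy lacquered panel with gold marks, 64 x 39 mm, 1.5 mm proud (8 mm border left). Origin: centre of its underside; z out of the lacquered face. Starts face up on the mat, x roughly along world x. Held by its two long edges: 55 mm grasp. One of the three may be absent (None); may get knocked 2 to 4 cm aside
- cabinet: fixed white UV curing cabinet, 332 (x) x 356 (y) x 86 mm, front to the robot. Origin: on the bench under the chamber's centre; x points away from the robot, y left. Chamber, open at the top: inside x -52 to +52, y -172 to +172 mm, bed 45 mm and wall tops 86 mm above the bench. Behind it (x +52 to +266) a closed housing, top 86 mm, over which the guard slides to open
- bed (a point): centre of the chamber's aluminium bed, 45 mm above the bench; axes as the cabinet. Bays along y are parted by black ribs 14 mm high at y = +-52.5 (20 mm wide) and +-154 mm (13 mm wide), jutting in from front and rear, x -52 to -32 and +32 to +52; the strip x -32 to +32 is free for fingers. A bay is 85 mm wide and takes one plaque, long side along x
- cure_bay0 (a point): centre of the chamber's right bay, on the bed (cabinet y -105 mm); axes as the cabinet
- cure_bay1 (a point): centre of the chamber's middle bay, on the bed (cabinet y 0); axes as the cabinet
- cure_bay2 (a point): centre of the chamber's left bay, on the bed (cabinet y +105 mm); axes as the cabinet
- guard (a joint): amber see-through guard, 136 (x) x 352 (y) x 6 mm, underside 2 mm above the wall tops; slides level along the cabinet's x. 0 = fully shut over the chamber, 0.135 m = fully open, slid away from the robot over the housing (shut counts below 0.006, open above 0.115). About 2.5 N friction, slight damping; stays where left. Starts shut or up to 30 mm ajar
- guard_grip (a point): grip point of the guard's handle: upright aluminium bar 12 mm thick (cabinet x), 120 mm long (y), standing 40 mm up from the guard's top face, near its edge on the robot's side. The point lies mid-bar, 13 mm below its top edge, 27 mm above the guard's top face; moves with the guard; axes as the cabinet
- start (a joint): green round spring start button, 32 mm across, on top of the housing at cabinet x +234, y +50 mm, in a black collar 12 mm high. 0 = out, 0.006 m = right in (counts from 0.0045); pressed straight down with about 5 N, springs back
- start_top (a point): centre of the button's top face, about 22 mm above the housing's top; moves with the button
- giftbox: navy gift box, fixed, 331 (x) x 146 (y) x 30 mm, open at the top, walls 5 mm, white floor 5 mm above the bench. Origin: centre of its underside. Two dividers as high as the walls part it into three bays in a row along its x, each about 103 (x) x 136 mm (y), centres at x = -107, 0, +107 mm; a plaque goes long side along x. Left or right of the cabinet
- gift_bay0 (a point): centre of the gift box bay nearest the robot, on its floor; axes as the box
- gift_bay1 (a point): centre of the gift box's middle bay, on its floor
- gift_bay2 (a point): centre of the gift box's farthest bay, on its floor
- mat: grey mat fixed on the bench, 360 (x) x 180 (y) x 2 mm, on which the plaques start; on the other side of the cabinet from the box. Origin: centre of its underside
- vial_a: upright amber vial with gold cap, 30 mm across, 108 mm high; bystander. Origin: centre of its underside
- vial_b: as vial_a; bystander
- carton: closed navy carton with a gold band, 60 x 130 x 45 mm; bystander. Origin: centre of its underside
There are look-alikes about, which are no part of the job. What is shaped like the plaque1 but red or turquoise is not meant.

How it is judged:
By the outcome, as a careful person would: the job done as asked, in the order asked, and still so for the second after the job is handed in, with the robot touching nothing.
Of plaque0, plaque1, plaque2 only 2 to 3 are there at a start; the rules pass over those that are not, and their reading is None.
At some moment in a run one of plaque0, plaque1, plaque2 may be knocked a few centimetres aside while the robot is not near it.
It also fails if it takes over 210 s, if anything falls off the work surface, if the arm or the gripper's body presses on something with over 40 N, if the wrist force passes 120 N, or if a joint passes its speed limit or range.

## Robot

A 6-joint arm with a two-finger parallel gripper is mounted at the origin on the work surface. World frame = base frame: x ahead of the robot, y to its left, z up, the work surface at z = 0. Lengths are in mm, angles in rad, forces in N, time in s.
With the tool pointing down it reaches from about 350 to 875 mm from the base axis. Payload 4.2 kg.
Tool frame: the origin (TCP) lies at the very end of the fingers, on their centre line; the grasp point (between the pads) lies 19 mm behind it; z points along the fingers, y is the direction in which the jaws open and shut (so a half turn about z gives the same grasp; the last joint's range is limited). The gripper opens to 85 mm and grips with 20 to 120 N. Pads are 22 mm wide; open, the fingers measure 114 mm over their backs; the gripper's body (76 mm by 85 mm) begins 54 mm behind the grasp point. The pads swing forward as they close: fully open they stand 13 mm farther back than shut.
Start: joints at [1.38, 0.385, 0.008, 0, -1.194, -0.259], TCP at [271.707, 562.827, 231.312] pointing down, gripper open.
Joint ranges: [-3.14, 3.14], [-1.21, 2.06], [-1.07, 1.41], [-3.16, 2.05], [-2.99, -0.16], [-3.1, 3.1]. Speed limits (rad/s): [2.79, 2.79, 3.14, 3.14, 3.14, 3.14].

## Interface

Orientations are given as a unit quaternion [x, y, z, w].
In Python, from bench import read_state, get_image, camera_params, job_done gives the robot as it stands.
- The arm moves only by the tool send_rows, never from a script. Its arguments are lists of equal length, an entry for each row: "translation": the shift along the tool's x, y, z in m, a list of three; "yaw": the turn about the tool's z in degrees; "fingers": the closure in counts, from 0 (fully open) to 255 (shut). A call has 1 to 12 rows; each row is the pose to reach, as a shift and turn from the pose measured when the call began, along the tool's axes at that moment; what a row does not reach only later rows make up. A row lasts 1/10 s, in which the tool goes at most 50 mm and 8.59 degrees, less where a joint would pass 70% of its speed; a pose out of reach is approached as far as the arm can. A call with a gripper value outside its range is refused whole. The fingers move at their own pace and stop on an object; the grip force is fixed at half the most. Time passes only in rows, so rows that repeat a pose let the fingers close. It gives the time, the measured TCP pose, the force and the opening at its end, in the units of the state.
- read_state(): the state, without advancing time (a new reading comes with each control period).
- get_image(name): name is "scene" or "top" or "wrist"; returns the picture (420x560x3 uint8, blue, green, red); there is no depth.
- camera_params(name): a dict with "mtx" (3x3 intrinsics, pixels), "rvec" (rotation vector, rad) and "tvec" (3), from world to camera coordinates, as OpenCV has them; the wrist camera has in their place "tool_from_camera" (4x4, takes a point from camera to tool coordinates, whose origin is the TCP and whose axes are the flange's). Camera axes: x right, y down, z forward; pixel columns grow to the right and rows downward; lengths in mm; the calibration is good to about 2 mm. A picture is of the moment at which its call begins: read the wrist's pose just before it. camera_params takes no time and is no camera call.
- job_done(): hands the job in, once; it reports no verdict.
The state is a dict: "clock": time; "joints": joint angles; "joint_vel": joint speeds; "joint_efforts": joint torques, N m; "position": TCP position; "ee_rot": TCP orientation; "contact_force": force on the tool from outside, world axes, zero at the start; "wrist_torque": the same for the moment, N m; "gripper_width": finger opening in mm.
Only numpy, scipy, OpenCV 4.12 (cv2) and the standard library are available. Lean on these libraries where they do the work, as an engineer would, in place of code of your own. Each camera call takes 0.05 s, during which the arm holds its last target.

## Working session

There is one attempt and no reset: what is moved stays moved. The work goes in short steps, Python scripts to look and compute and a tool call to move; the robot and the scene stay as the last step left them, time stands still between calls to the robot, and variables do not carry over. Pictures are saved under pics/ and viewed, and the job is handed in when it is done.

Besides the shell and the picture viewer there is one more tool, called after ">>>" by a JSON object that holds its "fn" and its "kwargs". send_rows: Moves the arm, as the interface text tells. Its arguments: {"type":"object","properties":{"translation":{"type":"array","items":{"type":"array","items":{"type":"number"}}},"yaw":{"type":"array","items":{"type":"number"}},"fingers":{"type":"array","items":{"type":"number"}}},"required":["translation","yaw","fingers"]}

```bash
ls; mkdir -p pics; python3 - <<'E'
from bench import *
import cv2
s=read_state();print(s)
for n in("scene","top","wrist"):
    cv2.imwrite(f"pics/{n}0.png",get_image(n));print(n,camera_params(n))
E
```

```text
pics
{'clock': 0.0, 'joints': array([ 1.37961449e+00,  3.85547640e-01,  6.61307468e-03, -5.13463137e-04,
       -1.19399866e+00, -2.58612453e-01]), 'joint_vel': array([-0.0007568 , -0.00068415, -0.00084462, -0.00018972, -0.00025088,
        0.00251324]), 'joint_efforts': array([ 1.36996510e-03, -3.92289054e+01,  1.88401401e+01,  4.18591529e+00,
       -4.72107247e-03, -4.08297097e-06]), 'position': array([271.45424808, 562.31437493, 230.21983212]), 'ee_rot': array([ 9.74795338e-01, -2.23098297e-01, -2.02468243e-04,  1.07588755e-03]), 'contact_force': array([ 0.36111563,  0.38533808, -0.90456748]), 'wrist_torque': array([0.0874277 , 0.02143448, 0.00940194]), 'gripper_width': 85.19561025559696}
scene {'mtx': array([[411.65389246,   0.        , 283.9556651 ],
       [  0.        , 411.65389246, 209.01900776],
       [  0.        ,   0.        ,   1.        ]]), 'rvec': array([ 1.90802823,  1.15807669, -0.64580788]), 'tvec': array([-278.19741532, -145.5085692 , 1612.65642537])}
top {'mtx': array([[386.38431399,   0.        , 279.2015295 ],
       [  0.        , 386.38431399, 211.5802811 ],
       [  0.        ,   0.        ,   1.        ]]), 'rvec': array([ 2.13933974, -2.10150681,  0.21391413]), 'tvec': array([ 10.61178671, 539.64494021, 936.54971333])}
wrist {'mtx': array([[329.24631064,   0.        , 280.19044083],
       [  0.        , 329.24631064, 212.39081845],
       [  0.        ,   0.        ,   1.        ]]), 'tool_from_camera': array([[-9.84481942e-04, -9.57917613e-01, -2.87041596e-01,
         7.28044855e+01],
       [ 9.99999264e-01, -1.14677090e-03,  3.97262392e-04,
        -3.16017967e-01],
       [-7.09715593e-04, -2.87040994e-01,  9.57918036e-01,
        -1.43433084e+02],
       [ 0.00000000e+00,  0.00000000e+00,  0.00000000e+00,
         1.00000000e+00]])}
```

View pics/scene0.png

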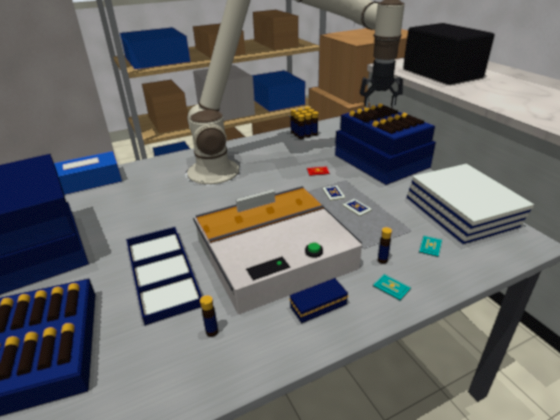

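View pics/top0.png

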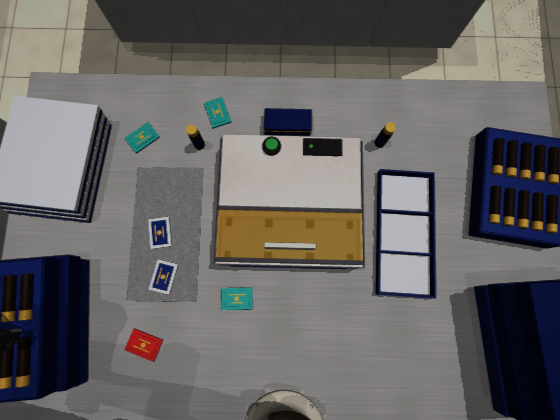

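View pics/wrist0.png

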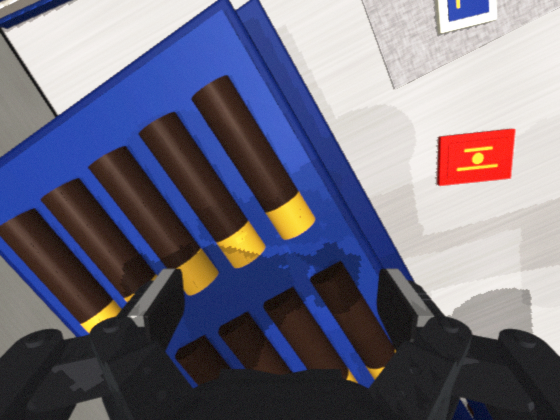

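```bash
cat > h.py <<'E'
from bench import *
import numpy as np, cv2
from scipy.spatial.transform import Rotation as R
def cam(n,s=None):
    p=camera_params(n);K=p['mtx']
    if n=='wrist':
        s=s or read_state()
        T=np.eye(4);T[:3,:3]=R.from_quat(s['ee_rot']).as_matrix();T[:3,3]=s['position']
        M=T@np.array(p['tool_from_camera']);return K,M[:3,:3],M[:3,3]
    Rm=cv2.Rodrigues(np.array(p['rvec']))[0];t=np.array(p['tvec']).ravel()
    return K,Rm.T,-Rm.T@t
def unproj(n,uv,z,s=None):
    K,Rw,c=cam(n,s);o=[]
    for u,v in np.atleast_2d(uv):
        d=Rw@np.linalg.solve(K,[u,v,1.]);o.append(c+d*(z-c[2])/d[2])
    return np.array(o)
def proj(n,P,s=None):
    K,Rw,c=cam(n,s);q=(np.atleast_2d(P)-c)@Rw@K.T;return q[:,:2]/q[:,2:]
def crop(src,x,y,w,h,f,out):
    im=cv2.imread(src)[y:y+h,x:x+w];cv2.imwrite(out,cv2.resize(im,None,fx=f,fy=f,interpolation=cv2.INTER_CUBIC))
def shift(target,yawto=None):
    "tool-frame shift (m) from now to world target mm"
    s=read_state();Rm=R.from_quat(s['ee_rot']).as_matrix()
    d=Rm.T@(np.array(target)-s['position'])/1000
    a=np.degrees(np.arctan2(Rm[1,1],Rm[0,1])) # world dir of tool y
    r=None
    if yawto is not None:
        # tool z down: + yaw decreases world angle
        r=[-(yawto-a+k) for k in(-180,0,180)]; r=min(r,key=abs)
    print('pos',s['position'].round(1),'yawY',a.round(1),'shift',d.round(4),'yaw',r,'tilt',Rm[:,2].round(3),'t',s['clock'],'w',s['gripper_width'])
E
python3 - <<'E'
from h import *
crop('pics/top0.png',120,140,130,180,3,'pics/c1.png')
crop('pics/top0.png',205,125,240,185,3,'pics/c2.png')
E
```

```text
(no output)
```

View pics/c1.png

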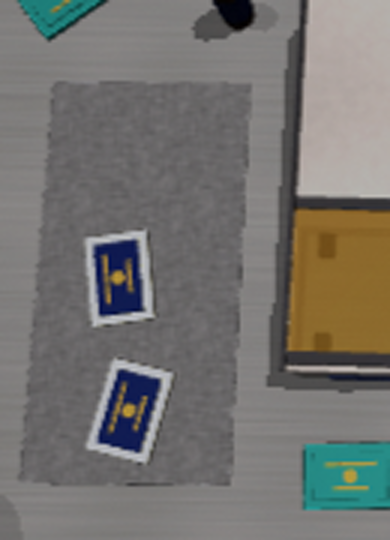

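View pics/c2.png

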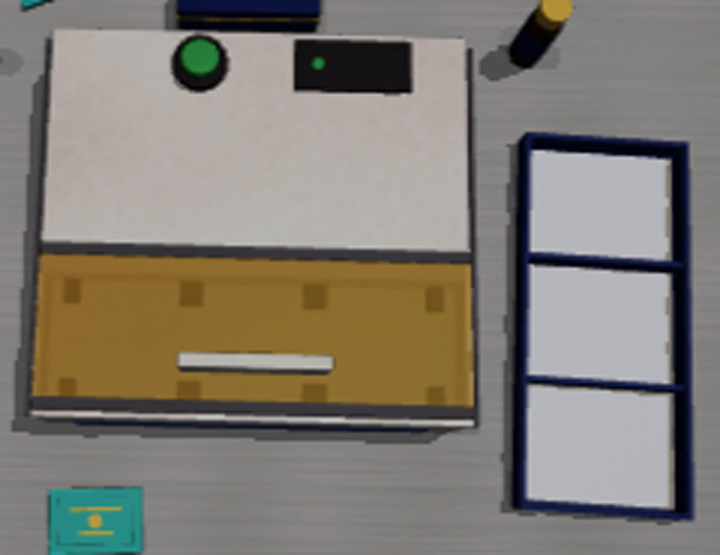

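```bash
python3 - <<'E'
from h import *
o=np.array([205,125])
f=lambda l:np.array(l)/3+o
C=unproj('top',f([(55,30),(467,40),(474,424),(32,412)]),86);print(C.round(1))
def d(a,b):return np.linalg.norm(a-b).round(1)
print(d(C[0],C[1]),d(C[1],C[2]),d(C[2],C[3]),d(C[3],C[0]),np.degrees(np.arctan2(*(C[0]-C[3])[1::-1])),np.degrees(np.arctan2(*(C[1]-C[2])[1::-1])))
print('btn',unproj('top',f([(200,57)]),108))
G=unproj('top',f([(40,255),(470,265),(473,406),(33,398)]),94);print('guard',G)
print('handle',unproj('top',f([(178,352),(333,357),(333,373),(178,366)]),134))
B=unproj('top',f([(527,134),(688,144),(692,517),(516,506)]),30);print('box',B,d(B[0],B[1]),d(B[1],B[2]),d(B[3],B[0]))
o=np.array([120,140])
M=unproj('top',f([(52,82),(252,85),(232,486),(20,482)]),2);print('mat',M)
for q in ([(85,239),(146,231),(154,317),(94,326)],[(115,359),(173,374),(147,463),(87,447)]):
    P=unproj('top',f(q),10);c=P.mean(0);print('pl',P.round(1),c.round(1),d(P[0],P[1]),d(P[1],P[2]),np.degrees(np.arctan2(*(P[0]-P[3])[1::-1])),np.degrees(np.arctan2(*(P[1]-P[2])[1::-1])))
E
```

```text
[[ 731.   167.5   86. ]
 [ 729.  -186.1   86. ]
 [ 402.  -183.9   86. ]
 [ 405.4  171.2   86. ]]
353.6 326.9 355.1 325.7 -0.6488461154358143 -0.38517950974302695
btn [[700.52340526  42.2345962  108.        ]]
guard [[ 532.41905054  169.69637236   94.        ]
 [ 530.59048832 -182.08492162   94.        ]
 [ 415.82632641 -181.67834316   94.        ]
 [ 415.97087871  169.70393318   94.        ]]
handle [[450.21216501  53.60050899 134.        ]
 [448.49240582 -65.82713985 134.        ]
 [436.16548711 -65.81012088 134.        ]
 [439.41893266  53.33401338 134.        ]]
box [[ 663.70013533 -250.22367488   30.        ]
 [ 657.15430181 -394.10744609   30.        ]
 [ 331.1379305  -377.52505199   30.        ]
 [ 337.64552711 -229.87456063   30.        ]] 144.0 326.4 326.7
mat [[666.40906751 412.52603859   2.        ]
 [667.07732704 229.19859432   2.        ]
 [308.493745   226.58086274   2.        ]
 [308.75271454 408.20754473   2.        ]]
pl [[519.6 367.5  10. ]
 [527.8 314.1  10. ]
 [451.5 301.5  10. ]
 [442.7 353.2  10. ]] [485.4 334.1  10. ] 54.0 77.3 10.496193422858196 9.346853549325473
pl [[414.4 332.7  10. ]
 [402.4 281.6  10. ]
 [326.7 298.6  10. ]
 [339.2 350.8  10. ]] [370.7 315.9  10. ] 52.5 77.6 -13.496870839671542 -12.657468762736286
```

```bash
python3 - <<'E'
from h import *
shift([444,-6,260],0)
crop('pics/top0.png',200,240,180,60,4,'pics/c3.png')
E
```

```text
pos [271.5 562.5 230.5] yawY -115.8 shift [ 0.4025  0.4369 -0.0287] yaw 64.22289290469674 tilt [-0.001 -0.002 -1.   ] t 0.15 w 85.55952012628909
```

View pics/c3.png

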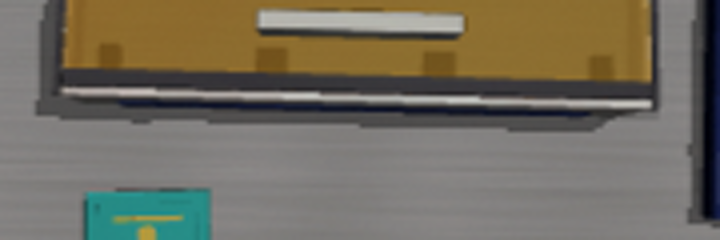

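>>> {"fn": "send_rows", "kwargs": {"translation": [[0,0,-0.04],[0.04,0.045,-0.04],[0.08,0.09,-0.04],[0.12,0.13,-0.04],[0.16,0.17,-0.03],[0.2,0.215,-0.03],[0.235,0.255,-0.03],[0.27,0.295,-0.03],[0.305,0.33,-0.03],[0.34,0.37,-0.03],[0.37,0.4,-0.03],[0.4025,0.4369,-0.03]], "yaw": [0,8,16,24,32,40,48,56,62,64.2,64.2,64.2], "fingers": [0,0,0,0,0,0,0,0,0,0,0,0]}}

```text
clock: 1.35
position: [431.3, 34.8, 261.4]
ee_rot: [0.707, -0.707, 0.0, 0.0]
contact_force: [0.8, 1.1, -0.2]
gripper_width: 85.1
```

```bash
python3 - <<'E'
from h import *
shift([444,-6,250],0)
cv2.imwrite('pics/w1.png',get_image('wrist'));print(proj('wrist',[[444,-6,134]]))
cv2.imwrite('pics/t1.png',get_image('top'))
E
```

```text
pos [431.3  34.8 261.4] yawY -179.9 shift [ 0.0408 -0.0127  0.0114] yaw 0.05147862974027362 tilt [-0.    -0.001 -1.   ] t 1.35 w 85.07508557096169
[[264.87535047 162.32484678]]
```

View pics/w1.png

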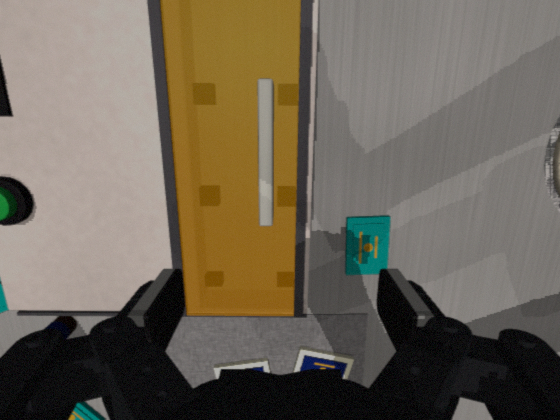

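>>> {"fn": "send_rows", "kwargs": {"translation": [[0.04,-0.012,0.01],[0.04,-0.012,0.05],[0.04,-0.012,0.09],[0.04,-0.012,0.13],[0.04,-0.012,0.145],[0.04,-0.012,0.155],[0.04,-0.012,0.155],[0.04,-0.012,0.155],[0.04,-0.012,0.155],[0.04,-0.012,0.155],[0.04,-0.012,0.155],[0.04,-0.012,0.155]], "yaw": [0,0,0,0,0,0,0,0,0,0,0,0], "fingers": [0,0,0,0,0,0,120,255,255,255,255,255]}}

```text
clock: 2.65
position: [443.7, -8.4, 106.9]
ee_rot: [-0.704, 0.71, -0.001, -0.001]
contact_force: [-0.8, 0.8, 4.5]
gripper_width: 11.2
```

>>> {"fn": "send_rows", "kwargs": {"translation": [[0,-0.01,0],[0,-0.02,0],[0,-0.03,0],[0,-0.04,0],[0,-0.05,0],[0,-0.06,0],[0,-0.07,0],[0,-0.08,0],[0,-0.09,0],[0,-0.1,0],[0,-0.11,0],[0,-0.11,0]], "yaw": [0,0,0,0,0,0,0,0,0,0,0,0], "fingers": [255,255,255,255,255,255,255,255,255,255,255,255]}}

```text
clock: 3.85
position: [556.3, -9.2, 107.0]
ee_rot: [-0.704, 0.71, -0.002, 0.001]
contact_force: [2.4, 0.1, -0.5]
gripper_width: 11.1
```

>>> {"fn": "send_rows", "kwargs": {"translation": [[0,-0.005,0],[0,-0.01,0],[0,-0.015,0],[0,-0.018,0],[0,-0.018,0]], "yaw": [0,0,0,0,0], "fingers": [255,255,255,255,255]}}

```text
clock: 4.35
position: [571.6, -9.4, 106.9]
ee_rot: [-0.704, 0.71, 0.0, -0.002]
contact_force: [-10.1, 4.3, 7.3]
gripper_width: 10.7
```

>>> {"fn": "send_rows", "kwargs": {"translation": [[0,0,0],[0,0,0],[0,0,0],[0,0,0],[0,0,0],[0,0,-0.03],[0,0,-0.08],[0,0,-0.12],[0,0,-0.14],[0,0,-0.14]], "yaw": [0,0,0,0,0,0,0,0,0,0], "fingers": [120,0,0,0,0,0,0,0,0,0]}}

```text
clock: 5.35
position: [574.0, -8.9, 251.2]
ee_rot: [-0.704, 0.71, -0.003, 0.002]
contact_force: [-0.8, 0.4, -0.0]
gripper_width: 84.9
```

```bash
python3 - <<'E'
from h import *
shift([485,334,200],-80)
cv2.imwrite('pics/t2.png',get_image('top'))
crop('pics/t2.png',120,140,250,180,3,'pics/c4.png')
E
```

```text
pos [574.   -8.9 251.2] yawY 179.6 shift [-0.3422  0.092   0.0502] yaw 79.55162470250912 tilt [ 0.006 -0.001 -1.   ] t 5.35 w 84.92043881568928
```

View pics/c4.png

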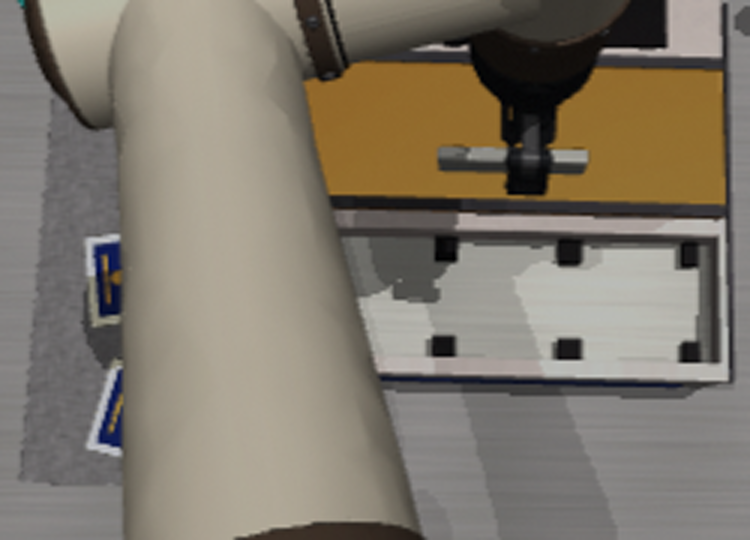

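>>> {"fn": "send_rows", "kwargs": {"translation": [[-0.03,0.008,0.0],[-0.06,0.016,0.0],[-0.09,0.024,0.0],[-0.12,0.032,0.0],[-0.16,0.043,0.0],[-0.2,0.054,0.0],[-0.24,0.064,0.01],[-0.28,0.075,0.02],[-0.32,0.086,0.03],[-0.342,0.092,0.04],[-0.342,0.092,0.05],[-0.342,0.092,0.05]], "yaw": [8,16,24,32,40,48,56,64,72,79.6,79.6,79.6], "fingers": [0,0,0,0,0,0,0,0,0,0,0,0]}}

```text
clock: 6.6
position: [482.0, 332.8, 194.6]
ee_rot: [-0.087, 0.996, -0.003, -0.002]
contact_force: [-0.8, -0.7, 0.0]
gripper_width: 85.6
```

```bash
python3 - <<'E'
from h import *
s=read_state();print(s['joints'].round(2))
shift([485,334,100],100)
cv2.imwrite('pics/w2.png',get_image('wrist'))
cv2.imwrite('pics/t3.png',get_image('top'))
E
```

```text
[ 0.88  0.35 -0.14  0.   -1.09 -2.28]
pos [482.  332.8 194.6] yawY 100.0 shift [-0.0036  0.0012  0.0945] yaw 0.03836599750177072 tilt [-0.004 -0.006 -1.   ] t 6.6 w 85.56531892980792
```

View pics/w2.png

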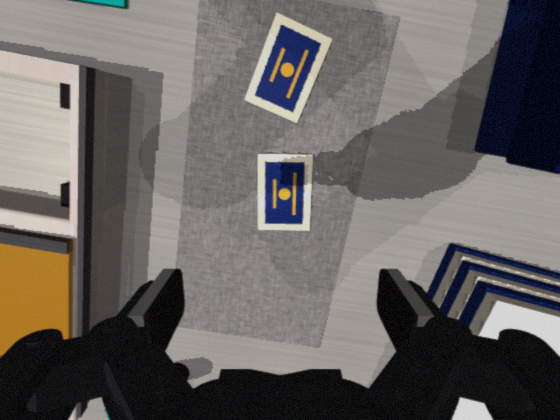

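View pics/t3.png

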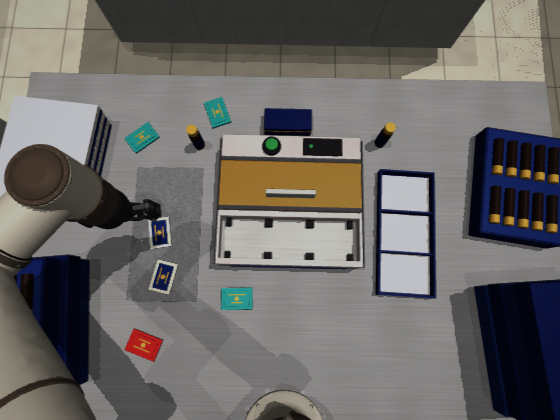

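```bash
python3 - <<'E'
from h import *
q=[(258.5,154.5),(312.5,154),(311,231),(258.5,230.5)]
P=unproj('wrist',q,10);c=P.mean(0);print(P.round(1),c)
print(np.linalg.norm(P-np.roll(P,-1,0),axis=1).round(1)); 
for a,b in((0,3),(1,2)):
  v=P[b]-P[a];print(np.degrees(np.arctan2(v[1],v[0])))
q=[(278,12),(331.5,37),(298,123),(245,100)]
P=unproj('wrist',q,10);c2=P.mean(0);print(c2,np.linalg.norm(P-np.roll(P,-1,0),axis=1).round(1)); 
for a,b in((0,3),(1,2)):
  v=P[b]-P[a];print(np.degrees(np.arctan2(v[1],v[0])))
o=np.array([120,140]);
crop('pics/w2.png',230,0,130,250,2.4,'pics/c5.png')
# chamber from top t3
crop('pics/t3.png',205,125,240,185,3,'pics/c6.png')
E
```

```text
[[453.3 305.1  10. ]
 [443.6 358.   10. ]
 [523.6 372.6  10. ]
 [532.7 317.4  10. ]] [488.29312854 338.25335368  10.        ]
[53.7 81.3 55.9 80.3]
8.800011078563925
10.364983844131926
[371.48338824 319.92299277  10.        ] [52.3 80.5 55.  80.3]
-13.228860091678989
-11.3218679563987
```

View pics/c5.png

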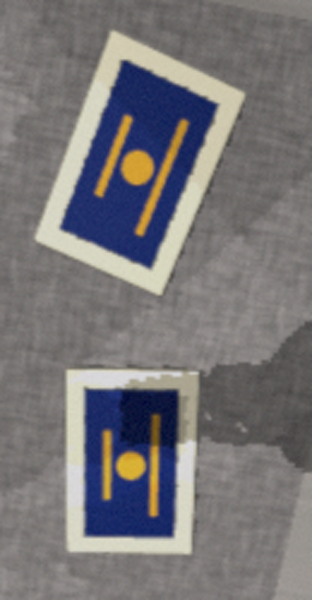

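View pics/c6.png

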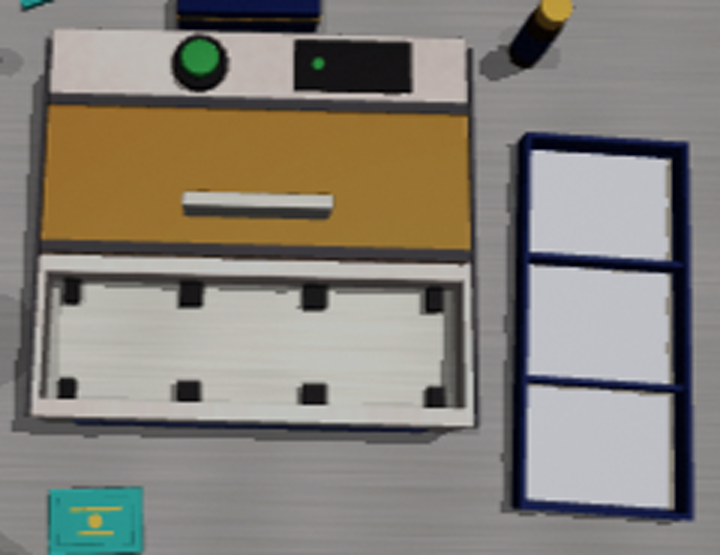

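```bash
python3 - <<'E'
from h import *
shift([488,338,70],99.6)
E
```

```text
pos [483.5 332.7 197.1] yawY 99.9 shift [-0.0054  0.0048  0.1271] yaw 0.3374230914404279 tilt [ 0.    -0.003 -1.   ] t 6.7 w 85.39544570877922
```

>>> {"fn": "send_rows", "kwargs": {"translation": [[-0.0054,0.0045,0.04],[-0.0054,0.0045,0.08],[-0.0054,0.0045,0.12],[-0.0054,0.0045,0.127],[-0.0054,0.0045,0.127],[-0.0054,0.0045,0.127]], "yaw": [0.3,0.3,0.3,0.3,0.3,0.3], "fingers": [0,0,0,0,0,0]}}

```text
clock: 7.3
position: [489.6, 338.4, 72.5]
ee_rot: [-0.084, 0.996, -0.0, 0.002]
contact_force: [0.3, -0.2, 0.6]
gripper_width: 85.4
```

```bash
python3 - <<'E'
from h import *
s=read_state()
cv2.imwrite('pics/w3.png',get_image('wrist'))
shift([488,338,20],99.6)
E
```

```text
pos [489.5 338.7  72.8] yawY 99.7 shift [ 0.0018 -0.0004  0.0528] yaw 0.05311256290472954 tilt [ 0.004  0.    -1.   ] t 7.35 w 85.58421853739723
```

View pics/w3.png

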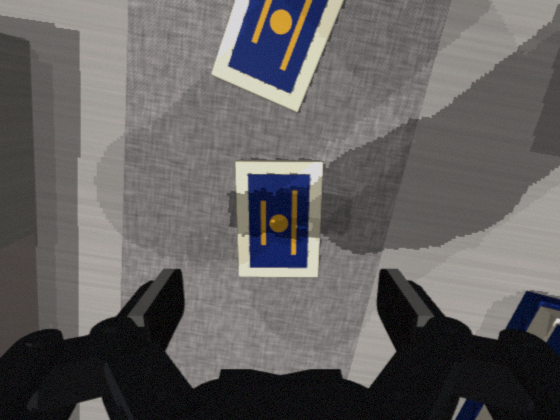

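```bash
python3 - <<'E'
from h import *
P=unproj('wrist',[(235,161),(323,162),(318,276),(240,276)],10);print(P.round(1),P.mean(0),np.linalg.norm(P-np.roll(P,-1,0),axis=1).round(1))
for a,b in((0,3),(1,2)):
  v=P[b]-P[a];print(np.degrees(np.arctan2(v[1],v[0])))
E
```

```text
[[450.1 303.6  10. ]
 [441.6 357.9  10. ]
 [519.6 370.6  10. ]
 [528.6 317.2  10. ]] [484.96055725 337.31407623  10.        ] [54.9 79.  54.2 79.7]
9.810066154515088
9.243466703380154
```

>>> {"fn": "send_rows", "kwargs": {"translation": [[0.0042,-0.001,0.02],[0.0042,-0.001,0.04],[0.0042,-0.001,0.055],[0.0042,-0.001,0.062],[0.0042,-0.001,0.062],[0.0042,-0.001,0.062]], "yaw": [0,0,0,0,0,0], "fingers": [0,0,0,0,0,0]}}

```text
clock: 7.95
position: [486.6, 337.8, 12.2]
ee_rot: [-0.084, 0.996, 0.001, 0.003]
contact_force: [0.6, -0.1, 0.7]
gripper_width: 85.4
```

```bash
python3 - <<'E'
from h import *
shift([485.5,337.5,2],99.5)
E
```

```text
pos [486.6 337.8  12.2] yawY 99.7 shift [ 0.0012 -0.0001  0.0102] yaw 0.17532346135909904 tilt [ 0.006  0.002 -1.   ] t 7.95 w 85.39023979182747
```

>>> {"fn": "send_rows", "kwargs": {"translation": [[0.001,0,0.006],[0.001,0,0.011],[0.001,0,0.011],[0.001,0,0.011],[0.001,0,0.011],[0.001,0,0.011],[0.001,0,0.011],[0.001,0,0.011]], "yaw": [0,0,0,0,0,0,0,0], "fingers": [0,0,40,80,120,255,255,255]}}

```text
clock: 8.75
position: [485.9, 337.8, 1.8]
ee_rot: [-0.084, 0.996, 0.001, 0.003]
contact_force: [-0.9, -0.9, 5.9]
gripper_width: 52.9
```

```bash
python3 - <<'E'
from h import *
cv2.imwrite('pics/w4.png',get_image('wrist'))
shift([485.5,337.5,2],99.5)
E
```

```text
pos [485.9 337.9   1.8] yawY 99.7 shift [ 0.0005 -0.0003 -0.0002] yaw 0.19513340095701892 tilt [ 0.006  0.003 -1.   ] t 8.8 w 52.53915498646505
```

View pics/w4.png

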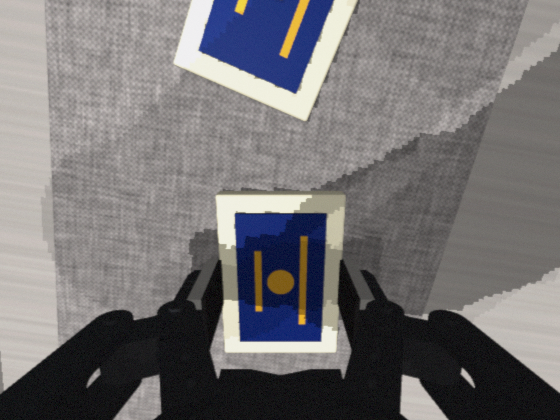

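>>> {"fn": "send_rows", "kwargs": {"translation": [[0,0,-0.02],[0,0,-0.05],[0,0,-0.1],[0,0,-0.15],[0,0,-0.17],[0,0,-0.17]], "yaw": [0,0,0,0,0,0], "fingers": [255,255,255,255,255,255]}}

```text
clock: 9.4
position: [486.2, 338.9, 175.5]
ee_rot: [-0.085, 0.996, 0.004, 0.006]
contact_force: [0.4, -0.5, -2.3]
gripper_width: 52.7
```

```bash
python3 - <<'E'
from h import *
shift([467,-8,160],89.5)
E
```

```text
pos [486.2 338.9 175.5] yawY 99.7 shift [ 0.0776 -0.3388  0.0122] yaw 10.202835115518198 tilt [ 0.012  0.009 -1.   ] t 9.4 w 52.680899997177335
```

>>> {"fn": "send_rows", "kwargs": {"translation": [[0.008,-0.03,0],[0.016,-0.07,0],[0.025,-0.11,0],[0.034,-0.15,0],[0.043,-0.19,0],[0.052,-0.23,0],[0.062,-0.27,0],[0.07,-0.31,0],[0.0776,-0.3388,0],[0.0776,-0.3388,0],[0.0776,-0.3388,0],[0.0776,-0.3388,0]], "yaw": [1,3,5,7,9,10.2,10.2,10.2,10.2,10.2,10.2,10.2], "fingers": [255,255,255,255,255,255,255,255,255,255,255,255]}}

```text
clock: 10.6
position: [466.5, -7.7, 171.2]
ee_rot: [0.004, 1.0, 0.004, 0.005]
contact_force: [-0.5, 0.3, -1.4]
gripper_width: 52.7
```

```bash
python3 - <<'E'
from h import *
shift([467,-8,160],89.5)
cv2.imwrite('pics/w5.png',get_image('wrist'))
o=np.array([466.8,-8,0])
print(proj('wrist',o+np.array([[-52,-172,86],[52,-172,86],[52,172,86],[-52,172,86],[-66,0,86],[-32,42.5,59],[-32,-42.5,59],[32,-42.5,59],[32,42.5,59]])))
E
```

```text
pos [466.5  -7.7 171.2] yawY 89.5 shift [-0.0004 -0.0004  0.0112] yaw 0.024010337457170294 tilt [ 0.01   0.009 -1.   ] t 10.6 w 52.67200614285361
[[ 24.11695112 147.5001258 ]
 [ 56.34942862 283.81124676]
 [499.70911788 278.58848201]
 [528.45721162 142.6351304 ]
 [277.04714169 123.81933239]
 [332.13526608 167.08254186]
 [222.94226664 168.17447349]
 [227.56269819 244.37500068]
 [329.21673552 243.23708512]]
```

View pics/w5.png

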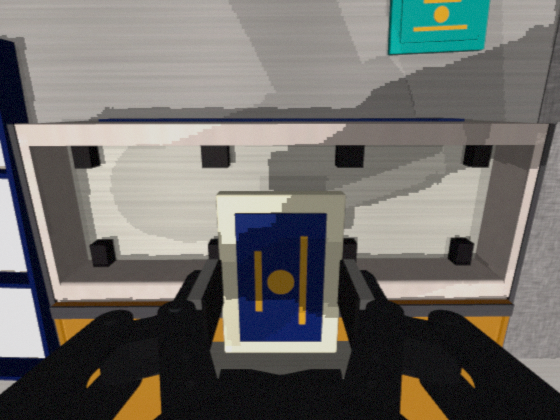

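```bash
python3 - <<'E'
from h import *
crop('pics/w5.png',180,110,220,160,3.5,'pics/c7.png')
s=read_state()
for u,z in(((335,146),59),((230,146),59),((335,167),59),((230,167),59),((28,147),86),((526,144),86),((28,147),86),((56,284),86),((505,282),86)): print(u,unproj('wrist',u,z,s).round(1))
E
```

```text
(335, 146) [[418.6  36.1  59. ]]
(230, 146) [[417.9 -44.1  59. ]]
(335, 167) [[434.8  36.7  59. ]]
(230, 167) [[433.9 -45.   59. ]]
(28, 147) [[ 414.5 -177.3   86. ]]
(526, 144) [[415.7 162.5  86. ]]
(28, 147) [[ 414.5 -177.3   86. ]]
(56, 284) [[ 519.  -180.3   86. ]]
(505, 282) [[521.8 168.7  86. ]]
```

View pics/c7.png

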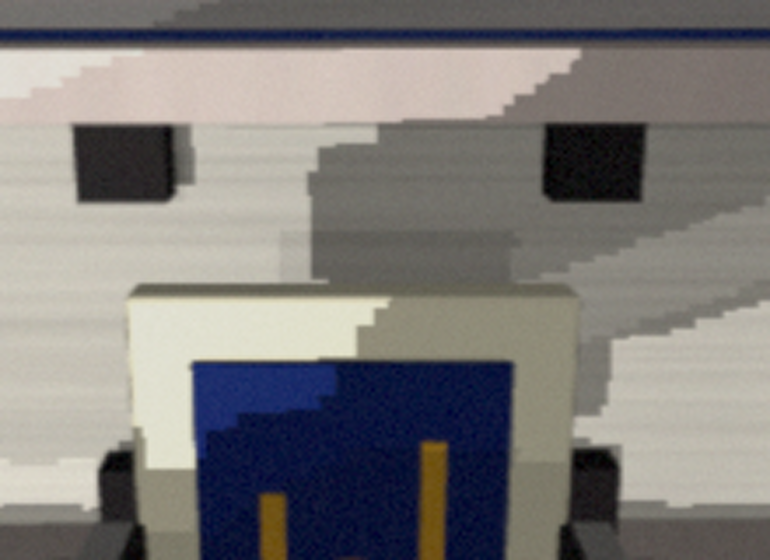

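```bash
python3 - <<'E'
from h import *
shift([467,-6,52],89.5)
E
```

```text
pos [466.7  -7.4 171.4] yawY 89.6 shift [0.001  0.0004 0.1194] yaw 0.05876642827919909 tilt [ 0.01   0.009 -1.   ] t 10.65 w 52.38275611457938
```

>>> {"fn": "send_rows", "kwargs": {"translation": [[0.001,0,0.02],[0.001,0,0.06],[0.001,0,0.09],[0.001,0,0.11],[0.001,0,0.119],[0.001,0,0.119],[0.001,0,0.119]], "yaw": [0,0,0,0,0,0,0], "fingers": [255,255,255,255,255,255,255]}}

```text
clock: 11.35
position: [467.8, -5.8, 53.1]
ee_rot: [0.003, 1.0, 0.004, 0.006]
contact_force: [-0.2, -0.1, -0.2]
gripper_width: 52.6
```

```bash
python3 - <<'E'
from h import *
cv2.imwrite('pics/w6.png',get_image('wrist'))
shift([467,-6,45],89.5)
E
```

```text
pos [468.   -5.8  53.5] yawY 89.6 shift [ 0.0011 -0.0003  0.0084] yaw 0.11163592492091823 tilt [ 0.013  0.009 -1.   ] t 11.4 w 52.50319969904041
```

View pics/w6.png

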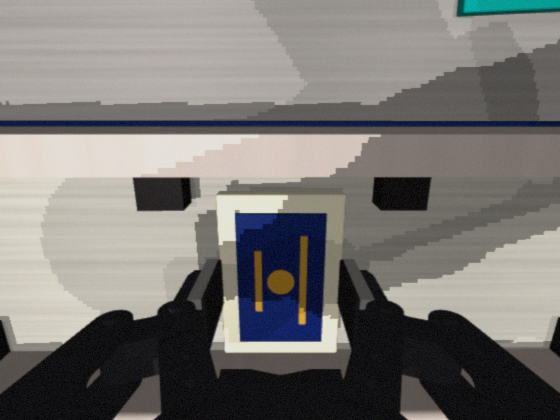

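>>> {"fn": "send_rows", "kwargs": {"translation": [[0.001,0,0.004],[0.001,0,0.0075],[0.001,0,0.0085],[0.001,0,0.0085]], "yaw": [0,0,0,0], "fingers": [255,255,255,255]}}

```text
clock: 11.8
position: [467.1, -5.7, 45.1]
ee_rot: [0.003, 1.0, 0.005, 0.006]
contact_force: [-0.2, 0.5, -0.1]
gripper_width: 52.5
```

>>> {"fn": "send_rows", "kwargs": {"translation": [[0,0,0.001],[0,0,0.001],[0,0,0.001],[0,0,0.001],[0,0,0.001],[0,0,0.001],[0,0,-0.03],[0,0,-0.08],[0,0,-0.12],[0,0,-0.15],[0,0,-0.15]], "yaw": [0,0,0,0,0,0,0,0,0,0,0], "fingers": [255,100,50,20,0,0,0,0,0,0,0]}}

```text
clock: 12.9
position: [467.9, -6.6, 199.8]
ee_rot: [0.003, 1.0, 0.006, 0.012]
contact_force: [-0.4, -0.4, -0.4]
gripper_width: 85.8
```

```bash
python3 - <<'E'
from h import *
s=read_state()
cv2.imwrite('pics/w7.png',get_image('wrist'))
shift([371,318,190],77.5)
E
```

```text
pos [466.2  -6.8 197.1] yawY 89.6 shift [0.0976 0.324  0.009 ] yaw 12.108006964952224 tilt [ 0.018  0.011 -1.   ] t 12.95 w 85.58242934187182
```

View pics/w7.png

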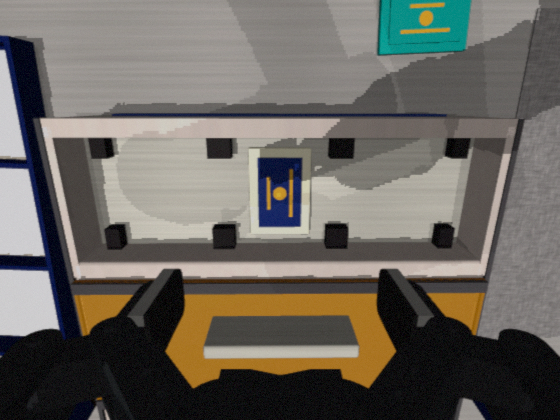

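```bash
python3 - <<'E'
from h import *
for i in range(2):
    get_image('top'); shift([371,318,190],77.5)
E
```

```text
pos [465.1  -7.  195.4] yawY 89.6 shift [0.0965 0.3243 0.0074] yaw 12.088586111464892 tilt [ 0.014  0.01  -1.   ] t 13.0 w 85.48419781662297
pos [464.5  -7.2 194.3] yawY 89.6 shift [0.0959 0.3245 0.0063] yaw 12.0814353310341 tilt [ 0.012  0.009 -1.   ] t 13.05 w 85.70376698182787
```

>>> {"fn": "send_rows", "kwargs": {"translation": [[0.012,0.04,0],[0.025,0.085,0],[0.04,0.13,0],[0.052,0.175,0],[0.065,0.22,0.0],[0.08,0.265,0.01],[0.09,0.305,0.01],[0.096,0.3245,0.01],[0.096,0.3245,0.01],[0.096,0.3245,0.01],[0.096,0.3245,0.01],[0.096,0.3245,0.01]], "yaw": [2,4,6,8,10,12,12,12,12,12,12,12], "fingers": [0,0,0,0,0,0,0,0,0,0,0,0]}}

```text
clock: 14.25
position: [371.1, 316.9, 186.0]
ee_rot: [0.109, 0.994, 0.005, 0.005]
contact_force: [-0.0, 0.0, 0.4]
gripper_width: 85.6
```

```bash
python3 - <<'E'
from h import *
s=read_state()
cv2.imwrite('pics/w8.png',get_image('wrist'))
shift([371,318,70],77.5)
print(proj('wrist',[371,318,10],s))
E
```

```text
pos [371.2 317.  186.2] yawY 77.5 shift [ 0.0015 -0.0004  0.1162] yaw -0.004064654553801006 tilt [ 0.011  0.009 -1.   ] t 14.3 w 85.54592685336843
[[279.25063804 188.88489719]]
```

View pics/w8.png

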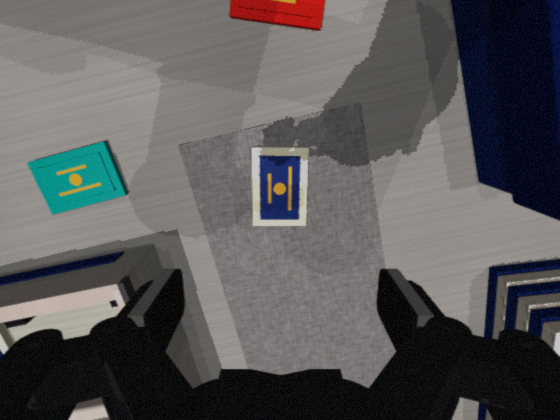

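>>> {"fn": "send_rows", "kwargs": {"translation": [[0.0015,0,0.04],[0.0015,0,0.08],[0.0015,0,0.12],[0.002,0,0.15],[0.002,0,0.17],[0.002,0,0.174],[0.002,0,0.174],[0.002,0,0.174],[0.002,0,0.174]], "yaw": [0,0,0,0,0,0,0,0,0], "fingers": [0,0,0,0,0,0,0,0,0]}}

```text
clock: 15.2
position: [371.8, 319.8, 13.6]
ee_rot: [0.109, 0.994, 0.007, 0.006]
contact_force: [-0.1, -0.5, -0.6]
gripper_width: 85.3
```

```bash
python3 - <<'E'
from h import *
cv2.imwrite('pics/w9.png',get_image('wrist'))
shift([371,318,2],77.5)
E
```

```text
pos [371.7 319.7  13.5] yawY 77.5 shift [ 0.0004 -0.002   0.0115] yaw -0.0065938405635108666 tilt [ 0.013  0.012 -1.   ] t 15.25 w 85.59374299021907
```

View pics/w9.png

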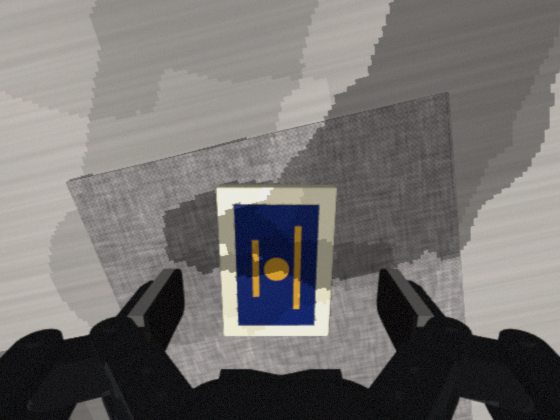

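>>> {"fn": "send_rows", "kwargs": {"translation": [[0.0005,-0.002,0.006],[0.0005,-0.002,0.0117],[0.0005,-0.002,0.0117],[0.0005,-0.002,0.0117],[0.0005,-0.002,0.0117],[0.0005,-0.002,0.0117],[0.0005,-0.002,0.0117],[0.0005,-0.002,0.0117],[0.0005,-0.002,0.0117]], "yaw": [0,0,0,0,0,0,0,0,0], "fingers": [0,0,0,40,80,120,255,255,255]}}

```text
clock: 16.15
position: [371.0, 318.1, 2.4]
ee_rot: [0.109, 0.994, 0.007, 0.006]
contact_force: [-0.4, -1.0, 4.1]
gripper_width: 52.6
```

>>> {"fn": "send_rows", "kwargs": {"translation": [[0,0,-0.02],[0,0,-0.05],[0,0,-0.1],[0,0,-0.14],[0,0,-0.16],[0,0,-0.17],[0,0,-0.17],[0,0,-0.17],[0,0,-0.17]], "yaw": [0,0,0,0,0,0,0,0,0], "fingers": [255,255,255,255,255,255,255,255,255]}}

```text
clock: 17.05
position: [368.2, 315.2, 170.6]
ee_rot: [0.109, 0.994, 0.005, 0.005]
contact_force: [0.2, 0.2, -0.6]
gripper_width: 52.3
```

```bash
python3 - <<'E'
from h import *
cv2.imwrite('pics/w10.png',get_image('wrist'))
cv2.imwrite('pics/s10.png',get_image('scene'))
shift([467.5,99,170],89.6)
E
```

```text
pos [368.4 315.5 170.9] yawY 77.5 shift [-1.436e-01 -1.899e-01  1.000e-04] yaw -12.102361846721976 tilt [ 0.011  0.009 -1.   ] t 17.15 w 52.441461235347866
```

View pics/w10.png

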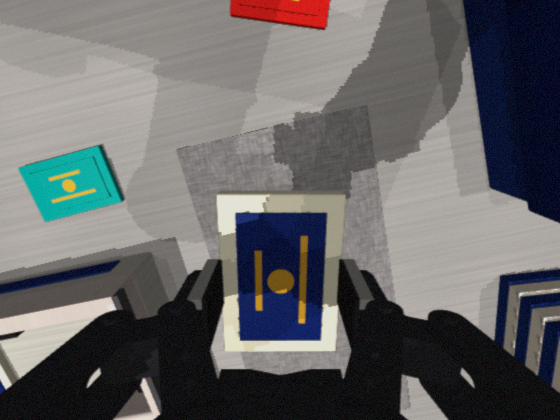

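Held well. Move over the left bay (y ≈ +99).

>>> {"fn": "send_rows", "kwargs": {"translation": [[-0.02,-0.03,0],[-0.045,-0.06,0],[-0.07,-0.095,0],[-0.1,-0.13,0],[-0.125,-0.165,0],[-0.1436,-0.19,0],[-0.1436,-0.19,0],[-0.1436,-0.19,0],[-0.1436,-0.19,0],[-0.1436,-0.19,0],[-0.1436,-0.19,0]], "yaw": [-2,-4,-6,-8,-10,-12,-12.1,-12.1,-12.1,-12.1,-12.1], "fingers": [255,255,255,255,255,255,255,255,255,255,255]}}

```text
clock: 18.25
position: [467.2, 99.8, 170.1]
ee_rot: [0.003, 1.0, 0.005, 0.006]
contact_force: [-0.1, 0.2, -1.4]
gripper_width: 52.8
```

```bash
python3 - <<'E'
from h import *
cv2.imwrite('pics/w11.png',get_image('wrist'))
shift([467,99,54],89.6)
E
```

```text
pos [467.2  99.7 170.1] yawY 89.7 shift [ 0.0015 -0.0018  0.1161] yaw 0.08645271326528814 tilt [ 0.011  0.009 -1.   ] t 18.3 w 52.46089188541136
```

View pics/w11.png

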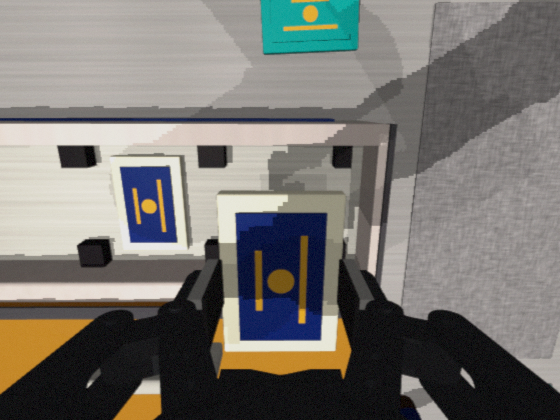

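>>> {"fn": "send_rows", "kwargs": {"translation": [[0.001,-0.001,0.02],[0.001,-0.0015,0.06],[0.001,-0.0015,0.09],[0.0015,-0.0015,0.11],[0.0015,-0.0015,0.117],[0.0015,-0.0015,0.122],[0.0015,-0.0015,0.125],[0.0015,-0.0015,0.125],[0.0015,-0.0015,0.125]], "yaw": [0,0,0,0,0,0,0,0,0], "fingers": [255,255,255,255,255,255,255,255,255]}}

```text
clock: 19.2
position: [467.7, 99.7, 45.9]
ee_rot: [0.003, 1.0, 0.005, 0.007]
contact_force: [0.4, -0.4, -1.0]
gripper_width: 52.2
```

```bash
python3 - <<'E'
from h import *
cv2.imwrite('pics/w12.png',get_image('wrist'))
shift([467,99,45],89.6)
E
```

```text
pos [467.6  99.6  45.8] yawY 89.7 shift [ 0.0006 -0.0006  0.0008] yaw 0.08807962283640336 tilt [ 0.013  0.01  -1.   ] t 19.25 w 52.412378972603705
```

View pics/w12.png

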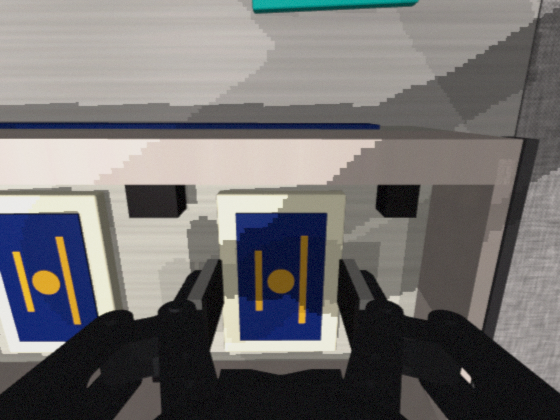

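>>> {"fn": "send_rows", "kwargs": {"translation": [[0,0,0.0015],[0,0,0.0015],[0,0,0.0015],[0,0,0.0015],[0,0,0.0015],[0,0,0.0015],[0,0,-0.03],[0,0,-0.08],[0,0,-0.12],[0,0,-0.15],[0,0,-0.15],[0,0,-0.15]], "yaw": [0,0,0,0,0,0,0,0,0,0,0,0], "fingers": [255,100,50,20,0,0,0,0,0,0,0,0]}}

```text
clock: 20.45
position: [465.5, 98.2, 196.1]
ee_rot: [0.003, 1.0, 0.006, 0.007]
contact_force: [0.0, -0.6, -0.9]
gripper_width: 85.6
```

```bash
python3 - <<'E'
from h import *
for i in range(2):get_image('scene')
cv2.imwrite('pics/w13.png',get_image('wrist'))
cv2.imwrite('pics/t13.png',get_image('top'))
print(read_state()['joints'])
shift([573,-7,250],0);shift([573,-7,250],180)
E
```

```text
[ 0.5488816   0.15644    -0.40970681 -0.00241289 -0.99169065 -2.12396636]
pos [465.   97.7 194.4] yawY 89.7 shift [-0.1092 -0.1037 -0.0554] yaw 89.68181619636216 tilt [ 0.01   0.008 -1.   ] t 20.65 w 85.09774316875993
pos [465.   97.7 194.4] yawY 89.7 shift [-0.1092 -0.1037 -0.0554] yaw 89.68181619636216 tilt [ 0.01   0.008 -1.   ] t 20.65 w 85.09774316875993
```

View pics/w13.png

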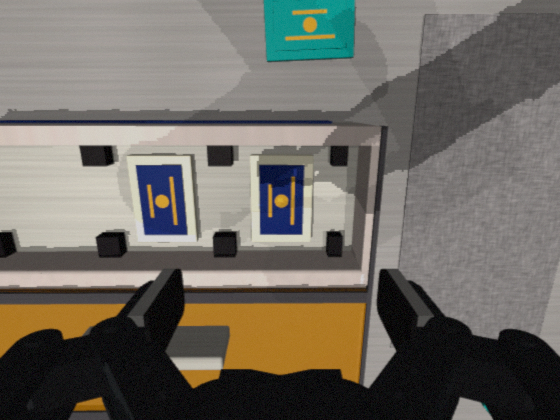

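View pics/t13.png

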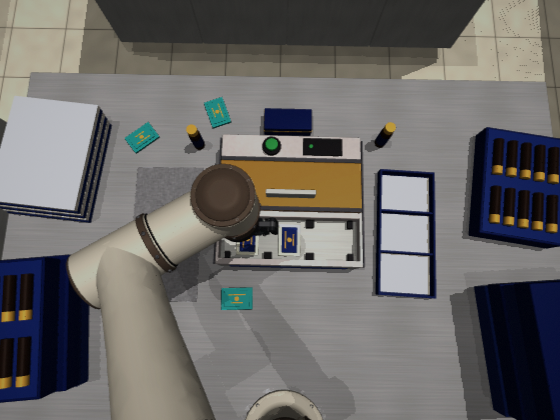

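>>> {"fn": "send_rows", "kwargs": {"translation": [[0,0,-0.03],[0,0,-0.05],[-0.02,-0.02,-0.055],[-0.04,-0.04,-0.055],[-0.06,-0.06,-0.055],[-0.08,-0.08,-0.055],[-0.1,-0.1,-0.055],[-0.1092,-0.1037,-0.055],[-0.1092,-0.1037,-0.055],[-0.1092,-0.1037,-0.055],[-0.1092,-0.1037,-0.055],[-0.1092,-0.1037,-0.055]], "yaw": [-8.4,-16.8,-25,-33,-41,-49,-57,-65,-73,-81,-89,-90.3], "fingers": [0,0,0,0,0,0,0,0,0,0,0,0]}}

```text
clock: 21.85
position: [572.7, -7.2, 248.1]
ee_rot: [0.707, -0.707, -0.0, -0.005]
contact_force: [-0.7, 0.2, -0.2]
gripper_width: 85.4
```

```bash
python3 - <<'E'
from h import *
get_image('scene');s=read_state()
cv2.imwrite('pics/w14.png',get_image('wrist'))
print(read_state()['joints'])
shift([573,-7,150],180);shift([573,-7,107],180)
print(proj('wrist',[[573,-6,134],[573,-66,134],[573,54,134]],s))
E
```

```text
[ 0.26734273  0.28016979 -0.09944116 -0.00602473 -1.18113921 -0.2676947 ]
pos [572.8  -7.1 248.6] yawY 179.8 shift [0.0007 0.0006 0.0986] yaw -0.15158291354902076 tilt [ 0.008  0.008 -1.   ] t 21.95 w 85.22295144990476
pos [572.8  -7.1 248.6] yawY 179.8 shift [0.0011 0.001  0.1416] yaw -0.15158291354902076 tilt [ 0.008  0.008 -1.   ] t 21.95 w 85.22295144990476
[[280.86141048 207.45944326]
 [280.75265811 131.64137586]
 [280.95671907 273.9050137 ]]
```

View pics/w14.png

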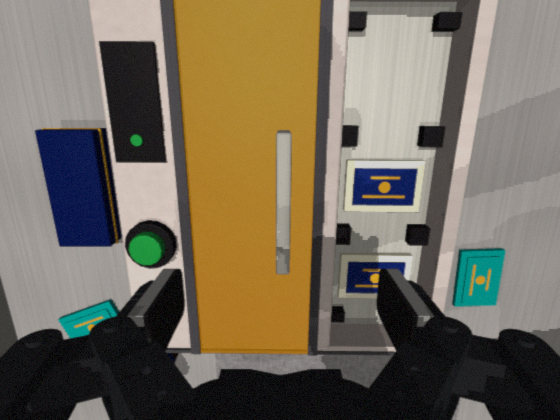

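>>> {"fn": "send_rows", "kwargs": {"translation": [[0.001,0.002,0.03],[0.001,0.002,0.07],[0.001,0.002,0.11],[0.001,0.002,0.13],[0.001,0.002,0.142],[0.001,0.002,0.142],[0.001,0.002,0.142],[0.001,0.002,0.142],[0.001,0.002,0.142],[0.001,0.002,0.142],[0.001,0.002,0.142],[0.001,0.002,0.142]], "yaw": [0,0,0,0,0,0,0,0,0,0,0,0], "fingers": [0,0,0,0,0,0,120,255,255,255,255,255]}}

```text
clock: 23.15
position: [571.7, -6.9, 107.3]
ee_rot: [-0.706, 0.708, 0.0, 0.006]
contact_force: [-2.2, 1.7, 4.8]
gripper_width: 10.9
```

>>> {"fn": "send_rows", "kwargs": {"translation": [[0,0.01,0],[0,0.022,0],[0,0.034,0],[0,0.046,0],[0,0.058,0],[0,0.07,0],[0,0.082,0],[0,0.094,0],[0,0.106,0],[0,0.116,0],[0,0.12,0],[0,0.12,0]], "yaw": [0,0,0,0,0,0,0,0,0,0,0,0], "fingers": [255,255,255,255,255,255,255,255,255,255,255,255]}}

```text
clock: 24.35
position: [450.8, -6.0, 107.2]
ee_rot: [-0.706, 0.708, 0.0, 0.006]
contact_force: [-1.1, 5.0, 9.4]
gripper_width: 11.0
```

>>> {"fn": "send_rows", "kwargs": {"translation": [[0,0.005,0],[0,0.01,0],[0,0.014,0],[0,0.017,0],[0,0.019,0],[0,0.019,0]], "yaw": [0,0,0,0,0,0], "fingers": [255,255,255,255,255,255]}}

```text
clock: 24.95
position: [436.7, -5.8, 107.3]
ee_rot: [-0.707, 0.707, -0.003, 0.01]
contact_force: [19.2, -6.6, -11.8]
gripper_width: 10.6
```

>>> {"fn": "send_rows", "kwargs": {"translation": [[0,-0.002,0],[0,-0.002,0],[0,-0.002,0],[0,-0.002,0],[0,-0.002,0],[0,-0.002,-0.03],[0,-0.002,-0.08],[0,-0.002,-0.12],[0,-0.002,-0.14],[0,-0.002,-0.14],[0,-0.002,-0.14],[0,-0.002,-0.14]], "yaw": [0,0,0,0,0,0,0,0,0,0,0,0], "fingers": [200,120,0,0,0,0,0,0,0,0,0,0]}}

```text
clock: 26.15
position: [435.0, -7.3, 245.9]
ee_rot: [-0.707, 0.707, -0.003, 0.009]
contact_force: [-0.2, -0.1, -0.4]
gripper_width: 85.5
```

```bash
python3 - <<'E'
from h import *
get_image('scene');s=read_state()
cv2.imwrite('pics/w15.png',get_image('wrist'))
cv2.imwrite('pics/t15.png',get_image('top'))
shift([701,43,200],180)
crop('pics/t15.png',205,125,240,185,3,'pics/c15.png')
E
```

```text
pos [435.5  -7.3 246.1] yawY 179.9 shift [-0.0501 -0.2646  0.051 ] yaw -0.059568328117791225 tilt [ 0.017  0.009 -1.   ] t 26.3 w 85.4642118480031
```

View pics/w15.png

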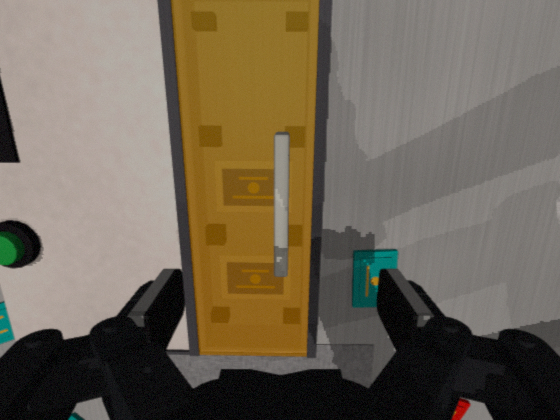

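View pics/c15.png

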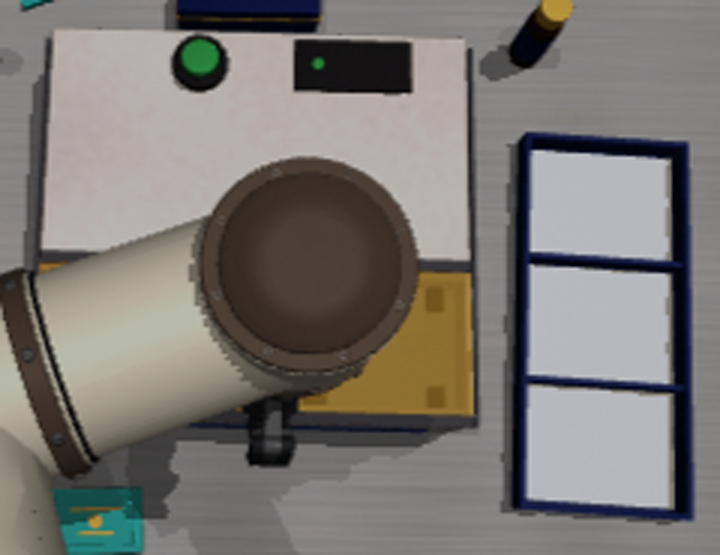

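>>> {"fn": "send_rows", "kwargs": {"translation": [[-0.01,-0.04,0.0],[-0.018,-0.085,0.0],[-0.026,-0.13,0.0],[-0.034,-0.175,0.01],[-0.044,-0.22,0.02],[-0.05,-0.26,0.04],[-0.05,-0.2646,0.05],[-0.05,-0.2646,0.05],[-0.05,-0.2646,0.05],[-0.05,-0.2646,0.05],[-0.05,-0.2646,0.05]], "yaw": [0,0,0,0,0,0,0,0,0,0,0], "fingers": [0,100,200,255,255,255,255,255,255,255,255]}}

```text
clock: 27.4
position: [700.6, 42.8, 203.2]
ee_rot: [-0.707, 0.707, -0.004, 0.01]
contact_force: [0.1, 1.2, 0.5]
gripper_width: -0.0
```

```bash
python3 - <<'E'
from h import *
get_image('scene');s=read_state()
cv2.imwrite('pics/w16.png',get_image('wrist'))
print(proj('wrist',[[701,42,108]],s))
shift([701,42,116],180)
E
```

```text
[[282.00047638 211.92440636]]
pos [700.7  42.9 202.8] yawY 179.9 shift [0.0017 0.0013 0.0868] yaw -0.05183499953969317 tilt [ 0.019  0.009 -1.   ] t 27.5 w 0.0842032471751159
```

View pics/w16.png

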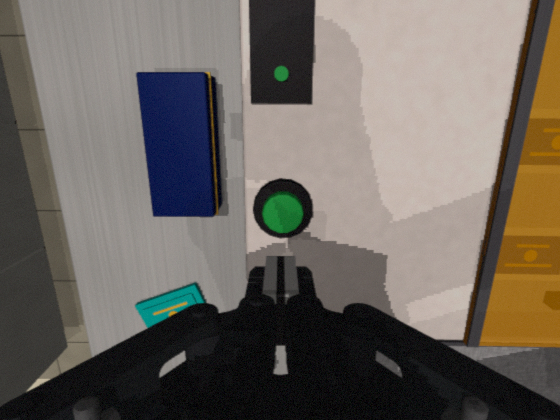

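>>> {"fn": "send_rows", "kwargs": {"translation": [[0.001,0.001,0.03],[0.0015,0.001,0.06],[0.0015,0.001,0.08],[0.0015,0.001,0.087],[0.0015,0.001,0.087],[0.0015,0.001,0.087]], "yaw": [0,0,0,0,0,0], "fingers": [255,255,255,255,255,255]}}

```text
clock: 28.1
position: [702.2, 42.3, 117.4]
ee_rot: [-0.707, 0.707, -0.004, 0.011]
contact_force: [-0.7, -0.7, 0.1]
gripper_width: -0.2
```

```bash
python3 - <<'E'
from h import *
get_image('scene');
shift([701.4,42,102],180)
E
```

```text
pos [702.3  42.4 117.7] yawY 180.0 shift [0.0005 0.0013 0.0157] yaw -0.036032577794884446 tilt [ 0.022  0.01  -1.   ] t 28.15 w -0.22906976971905865
```

>>> {"fn": "send_rows", "kwargs": {"translation": [[0.0005,0.001,0.005],[0.0005,0.001,0.009],[0.0005,0.001,0.012],[0.0005,0.001,0.0145],[0.0005,0.001,0.0165],[0.0005,0.001,0.0165],[0.0005,0.001,0.0165]], "yaw": [0,0,0,0,0,0,0], "fingers": [255,255,255,255,255,255,255]}}

```text
clock: 28.85
position: [701.8, 42.0, 102.3]
ee_rot: [-0.707, 0.707, -0.005, 0.011]
contact_force: [-2.1, 0.3, 5.2]
gripper_width: 0.5
```

>>> {"fn": "send_rows", "kwargs": {"translation": [[0,0,0.0015],[0,0,0.003],[0,0,0.004],[0,0,0.004],[0,0,0.004]], "yaw": [0,0,0,0,0], "fingers": [255,255,255,255,255]}}

```text
clock: 29.35
position: [702.0, 42.0, 102.0]
ee_rot: [0.707, -0.707, 0.006, -0.012]
contact_force: [-6.2, 0.9, 14.2]
gripper_width: -0.1
```

```bash
python3 - <<'E'
from h import *
cv2.imwrite('pics/w17.png',get_image('wrist'));shift([701.4,42,102],180);print(read_state()['contact_force'])
crop('pics/w17.png',180,130,200,150,4,'pics/c17.png')
E
```

```text
pos [702.  42. 102.] yawY -179.9 shift [-0.      0.0006  0.    ] yaw -179.94652778835132 tilt [ 0.024  0.009 -1.   ] t 29.4 w -0.11902222489363325
[-6.91783415  1.22574243 14.58208256]
```

View pics/c17.png

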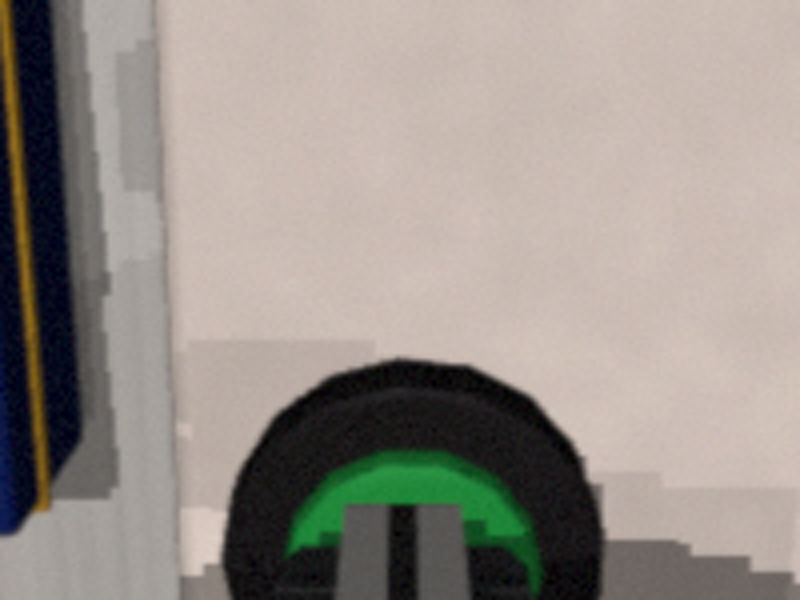

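>>> {"fn": "send_rows", "kwargs": {"translation": [[0,0,-0.01],[0,0,-0.04],[0,0,-0.09],[0,0,-0.14],[0,0,-0.19],[0,0,-0.23],[0,0,-0.23],[0,0,-0.23],[0,0,-0.23],[0,0,-0.23]], "yaw": [0,0,0,0,0,0,0,0,0,0], "fingers": [255,255,100,0,0,0,0,0,0,0]}}

```text
clock: 30.4
position: [695.9, 40.0, 329.5]
ee_rot: [0.707, -0.707, 0.004, -0.01]
contact_force: [1.2, 0.7, 0.7]
gripper_width: 85.4
```

>>> {"fn": "send_rows", "kwargs": {"translation": [[0.0,0.05,0.0],[0.0,0.1,0.04],[0.0,0.12,0.09],[0,0.12,0.14]], "yaw": [0,0,0,0], "fingers": [0,0,0,0]}}

```text
clock: 30.8
position: [578.1, 40.7, 202.2]
ee_rot: [0.708, -0.706, 0.005, -0.011]
contact_force: [1.0, 0.8, -0.6]
gripper_width: 85.9
```

```bash
python3 - <<'E'
from h import *
shift([438,-7,245],180)
E
```

```text
pos [578.1  40.7 202.2] yawY -179.9 shift [ 0.0471  0.1392 -0.0463] yaw -179.91134483916323 tilt [ 0.022  0.009 -1.   ] t 30.8 w 85.85351048935779
```

>>> {"fn": "send_rows", "kwargs": {"translation": [[0.01,0.03,-0.02],[0.025,0.07,-0.03],[0.04,0.11,-0.04],[0.0471,0.139,-0.04],[0.0471,0.14,-0.03],[0.0471,0.14,-0.03],[0.0471,0.14,-0.03]], "yaw": [0,0,0,0,0,0,0], "fingers": [0,0,0,0,0,0,0]}}

```text
clock: 31.5
position: [438.0, -6.8, 228.1]
ee_rot: [0.708, -0.706, 0.005, -0.01]
contact_force: [0.3, -0.3, 0.6]
gripper_width: 85.2
```

```bash
python3 - <<'E'
from h import *
get_image('scene');shift([437,-7,107],180)
E
```

```text
pos [438.4  -6.6 228.3] yawY -179.9 shift [0.0013 0.004  0.1212] yaw -179.89691485401283 tilt [ 0.021  0.008 -1.   ] t 31.55 w 85.40039808842042
```

>>> {"fn": "send_rows", "kwargs": {"translation": [[0.001,0.002,0.04],[0.001,0.003,0.08],[0.001,0.004,0.11],[0.001,0.004,0.121],[0.001,0.004,0.121],[0.001,0.004,0.121],[0.001,0.004,0.121],[0.001,0.004,0.121],[0.001,0.004,0.121],[0.001,0.004,0.121],[0.001,0.004,0.121]], "yaw": [0,0,0,0,0,0,0,0,0,0,0], "fingers": [0,0,0,0,0,120,255,255,255,255,255]}}

```text
clock: 32.65
position: [437.2, -6.6, 107.9]
ee_rot: [0.707, -0.707, 0.005, -0.011]
contact_force: [0.5, 1.1, 5.4]
gripper_width: 11.0
```

>>> {"fn": "send_rows", "kwargs": {"translation": [[0,-0.01,0],[0,-0.022,0],[0,-0.034,0],[0,-0.046,0],[0,-0.058,0],[0,-0.07,0],[0,-0.082,0],[0,-0.094,0],[0,-0.106,0],[0,-0.116,0],[0,-0.12,0],[0,-0.12,0]], "yaw": [0,0,0,0,0,0,0,0,0,0,0,0], "fingers": [255,255,255,255,255,255,255,255,255,255,255,255]}}

```text
clock: 33.85
position: [556.9, -7.5, 108.1]
ee_rot: [-0.707, 0.707, -0.004, 0.009]
contact_force: [0.3, -6.2, -19.0]
gripper_width: 11.0
```

>>> {"fn": "send_rows", "kwargs": {"translation": [[0,-0.005,0],[0,-0.01,0],[0,-0.014,0],[0,-0.017,0],[0,-0.019,0],[0,-0.02,0]], "yaw": [0,0,0,0,0,0], "fingers": [255,255,255,255,255,255]}}

```text
clock: 34.45
position: [571.9, -7.6, 108.0]
ee_rot: [-0.707, 0.707, -0.0, 0.005]
contact_force: [-17.0, 1.2, -0.2]
gripper_width: 10.8
```

```bash
python3 - <<'E'
from h import *
shift([437,-7,107],180)
E
```

```text
pos [571.9  -7.6 108. ] yawY 179.9 shift [-5.000e-04  1.349e-01  1.000e-04] yaw -0.06589284187035105 tilt [ 0.007  0.006 -1.   ] t 34.45 w 10.81980414503997
```

>>> {"fn": "send_rows", "kwargs": {"translation": [[0,0,0],[0,0,0],[0,0,0],[0,0,0],[0,0,-0.03],[0,0,-0.08],[0,0,-0.12],[0,0,-0.13],[0,0,-0.13],[0,0,-0.13]], "yaw": [0,0,0,0,0,0,0,0,0,0], "fingers": [120,0,0,0,0,0,0,0,0,0]}}

```text
clock: 35.45
position: [570.6, -8.4, 236.9]
ee_rot: [-0.707, 0.708, 0.0, 0.004]
contact_force: [-0.2, 0.4, -0.1]
gripper_width: 85.6
```

```bash
python3 - <<'E'
from h import *
get_image('scene');shift([467,99,195],90)
E
```

```text
pos [570.3  -8.5 236.2] yawY 179.9 shift [-0.1071  0.1036  0.0415] yaw 89.92141098834497 tilt [ 0.004  0.006 -1.   ] t 35.5 w 85.28370191063156
```

>>> {"fn": "send_rows", "kwargs": {"translation": [[0,0,0],[-0.015,0.015,0],[-0.03,0.03,0],[-0.045,0.045,0],[-0.06,0.06,0],[-0.075,0.075,0],[-0.09,0.09,0.01],[-0.105,0.1036,0.02],[-0.107,0.1036,0.03],[-0.107,0.1036,0.04],[-0.107,0.1036,0.0415],[-0.107,0.1036,0.0415]], "yaw": [8.4,16.8,25,33,41,49,57,65,73,81,89,90], "fingers": [0,0,0,0,0,0,0,0,0,0,0,0]}}

```text
clock: 36.7
position: [466.0, 98.5, 192.9]
ee_rot: [0.001, 1.0, 0.002, -0.0]
contact_force: [-0.1, -0.3, -0.6]
gripper_width: 85.4
```

```bash
python3 - <<'E'
from h import *
get_image('scene');s=read_state()
cv2.imwrite('pics/w18.png',get_image('wrist'));print(s['joints'])
shift([467,99,55],89.6);print(proj('wrist',[467,99,53],s))
cv2.imwrite('pics/t18.png',get_image('top'))
E
```

```text
[ 0.54791767  0.16492536 -0.40082013 -0.00413583 -1.00186069 -2.11671904]
pos [466.6  98.7 194. ] yawY 90.1 shift [-1.00e-04 -4.00e-04  1.39e-01] yaw 0.4624968176417781 tilt [ 0.002  0.005 -1.   ] t 36.8 w 85.54997787460795
[[279.74628212 200.28767542]]
```

View pics/w18.png

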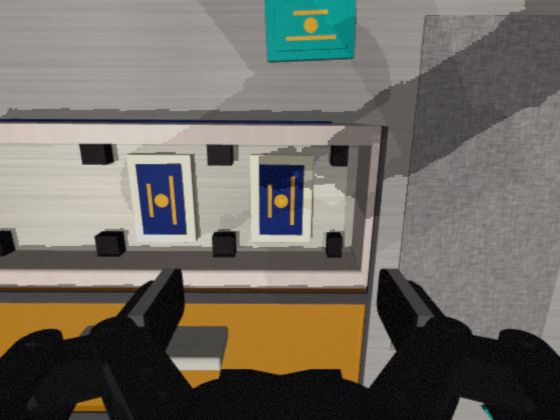

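View pics/t18.png

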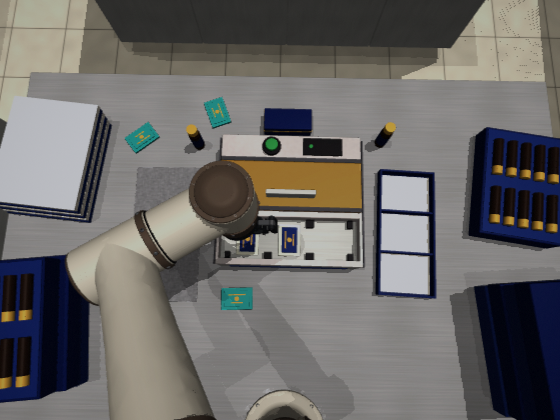

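>>> {"fn": "send_rows", "kwargs": {"translation": [[0,0.0,0.04],[0,0.0,0.08],[0,0.0,0.11],[0,0.0,0.13],[0,0.0,0.138],[0,0.0,0.138],[0,0.0,0.138],[0,0.0,0.138]], "yaw": [0.4,0.4,0.4,0.4,0.4,0.4,0.4,0.4], "fingers": [0,0,0,0,0,0,0,0]}}

```text
clock: 37.65
position: [468.1, 100.0, 57.6]
ee_rot: [0.003, 1.0, 0.003, 0.003]
contact_force: [-0.4, 0.5, -0.2]
gripper_width: 85.7
```

```bash
python3 - <<'E'
from h import *
cv2.imwrite('pics/w19.png',get_image('wrist'))
shift([467,99,45],89.6)
E
```

```text
pos [468.  100.   57.6] yawY 89.7 shift [ 0.001  -0.0011  0.0125] yaw 0.08016631126774598 tilt [ 0.005  0.007 -1.   ] t 37.7 w 85.38664071610091
```

View pics/w19.png

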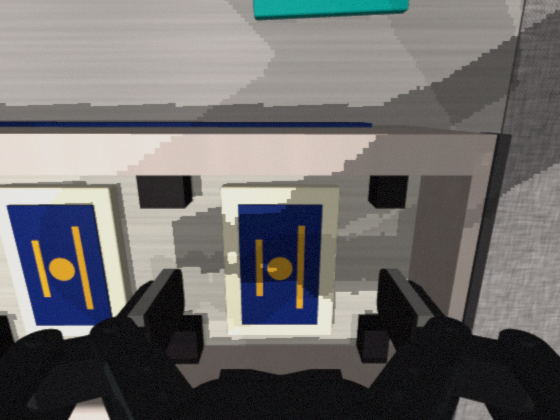

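Centred. Go down and grip.

>>> {"fn": "send_rows", "kwargs": {"translation": [[0.001,-0.0005,0.006],[0.001,-0.0005,0.0125],[0.001,-0.0005,0.0125],[0.001,-0.0005,0.0125],[0.001,-0.0005,0.0125],[0.001,-0.0005,0.0125],[0.001,-0.0005,0.0125],[0.001,-0.0005,0.0125],[0.001,-0.0005,0.0125]], "yaw": [0,0,0,0,0,0,0,0,0], "fingers": [0,0,0,40,80,120,255,255,255]}}

```text
clock: 38.6
position: [467.2, 99.6, 45.7]
ee_rot: [0.003, 1.0, 0.004, 0.003]
contact_force: [-1.3, -0.3, 5.7]
gripper_width: 52.1
```

>>> {"fn": "send_rows", "kwargs": {"translation": [[0,0,-0.02],[0,0,-0.05],[0,0,-0.09],[0,0,-0.12],[0,0,-0.14],[0,0,-0.14],[0,0,-0.14],[0,0,-0.14]], "yaw": [0,0,0,0,0,0,0,0], "fingers": [255,255,255,255,255,255,255,255]}}

```text
clock: 39.4
position: [465.4, 98.2, 184.2]
ee_rot: [0.003, 1.0, 0.003, 0.001]
contact_force: [0.3, -0.4, -1.6]
gripper_width: 52.3
```

```bash
python3 - <<'E'
from h import *
cv2.imwrite('pics/w20.png',get_image('wrist'))
shift([498,-315,185],86.8)
E
```

```text
pos [465.5  98.2 184.1] yawY 89.7 shift [-0.0348 -0.413  -0.0031] yaw 2.875444829626801 tilt [ 0.003  0.006 -1.   ] t 39.45 w 52.43481157403146
```

View pics/w20.png

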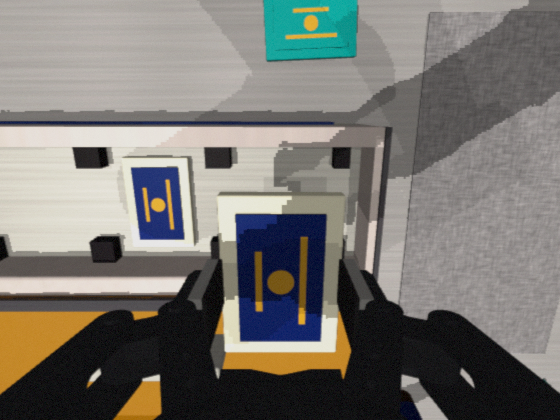

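>>> {"fn": "send_rows", "kwargs": {"translation": [[-0.002,-0.025,0],[-0.006,-0.065,0],[-0.01,-0.11,0],[-0.014,-0.155,0],[-0.018,-0.2,0],[-0.021,-0.245,0],[-0.025,-0.29,0],[-0.029,-0.335,0],[-0.033,-0.38,0],[-0.0348,-0.405,0],[-0.0348,-0.413,0],[-0.0348,-0.413,0]], "yaw": [0,1,2,2.9,2.9,2.9,2.9,2.9,2.9,2.9,2.9,2.9], "fingers": [255,255,255,255,255,255,255,255,255,255,255,255]}}

```text
clock: 40.65
position: [497.3, -315.5, 180.1]
ee_rot: [0.029, 1.0, 0.003, -0.0]
contact_force: [-0.1, 0.0, -2.1]
gripper_width: 52.3
```

```bash
python3 - <<'E'
from h import *
get_image('scene');s=read_state()
cv2.imwrite('pics/w21.png',get_image('wrist'))
shift([498,-315,185],86.8)
c=np.array([498,-315]);a=np.radians(-3.2);r=np.array([[np.cos(a),-np.sin(a)],[np.sin(a),np.cos(a)]])
for p in [(-165.5,73,30),(-165.5,-73,30),(-53.5,68,30),(-53.5,-68,30),(53.5,68,30),(53.5,-68,30)]:
    print(p,proj('wrist',[*(c+r@p[:2]),p[2]],s).round(0))
E
```

```text
pos [ 497.6 -314.1  181. ] yawY 86.8 shift [-0.0004 -0.0009 -0.004 ] yaw -0.001346764386298105 tilt [ 0.001  0.007 -1.   ] t 40.75 w 52.54179580716011
(-165.5, 73, 30) [[372. -10.]]
(-165.5, -73, 30) [[184.  -9.]]
(-53.5, 68, 30) [[356. 138.]]
(-53.5, -68, 30) [[200. 138.]]
(53.5, 68, 30) [[349. 251.]]
(53.5, -68, 30) [[208. 252.]]
```

View pics/w21.png

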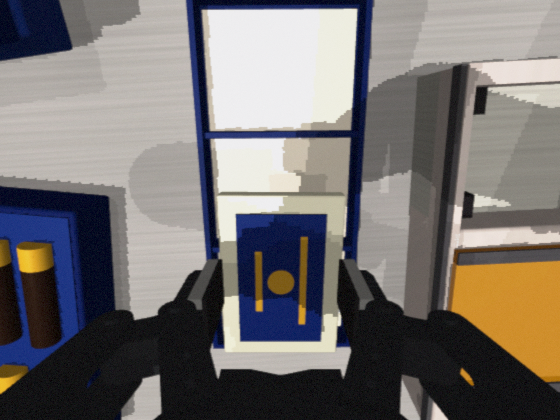

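```bash
python3 - <<'E'
from h import *
shift([498,-314.5,14],86.8)
crop('pics/w21.png',170,100,220,160,3.5,'pics/c21.png')
E
```

```text
pos [ 497.6 -314.1  181. ] yawY 86.8 shift [-0.0003 -0.0015  0.167 ] yaw -0.001346764386298105 tilt [ 0.001  0.007 -1.   ] t 40.75 w 52.54179580716011
```

View pics/c21.png

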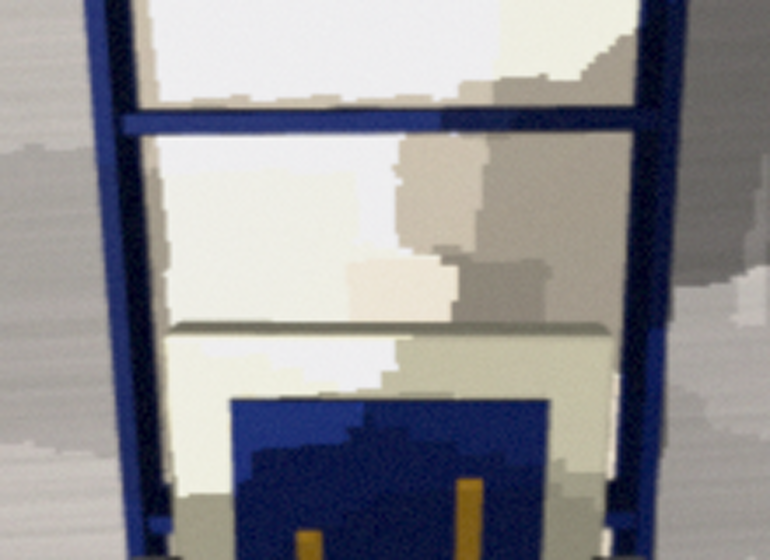

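>>> {"fn": "send_rows", "kwargs": {"translation": [[0,0.0005,0.03],[0,0.0005,0.07],[0,0.0005,0.11],[0,0.0005,0.14],[0,0.0005,0.155],[0,0.0005,0.16],[0,0.0005,0.16],[0,0.0005,0.16]], "yaw": [0,0,0,0,0,0,0,0], "fingers": [255,255,255,255,255,255,255,255]}}

```text
clock: 41.55
position: [498.9, -312.2, 22.3]
ee_rot: [0.027, 1.0, 0.003, 0.001]
contact_force: [0.1, 0.6, -1.3]
gripper_width: 52.4
```

```bash
python3 - <<'E'
from h import *
cv2.imwrite('pics/w22.png',get_image('wrist'))
shift([498,-312.5,5.5],86.8)
E
```

```text
pos [ 498.9 -312.4   22.5] yawY 86.9 shift [ 0.001  -0.0002  0.017 ] yaw 0.053636981358394564 tilt [ 0.004  0.006 -1.   ] t 41.6 w 52.44881477728774
```

View pics/w22.png

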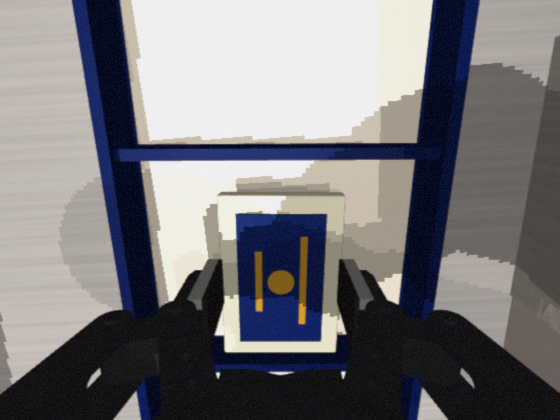

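```bash
python3 - <<'E'
from h import *
s=read_state()
crop('pics/w22.png',190,130,180,250,2.4,'pics/c22.png')
for u in((280,160),(280,192),(280,352),(280,362)): print(u,unproj('wrist',u,30,s).round(1))
E
```

```text
(280, 160) [[ 443.9 -309.2   30. ]]
(280, 192) [[ 457.4 -310.    30. ]]
(280, 352) [[ 538.4 -314.5   30. ]]
(280, 362) [[ 544.4 -314.9   30. ]]
```

View pics/c22.png

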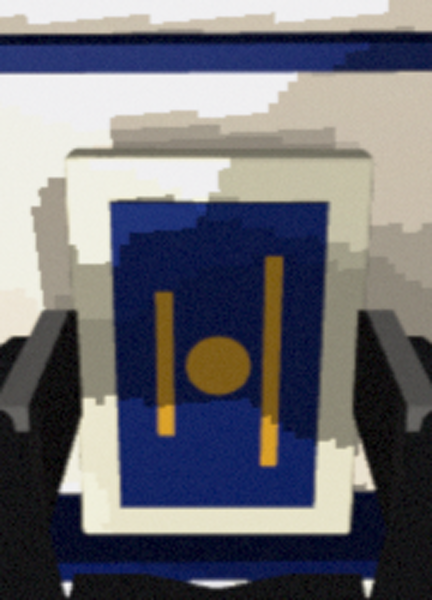

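>>> {"fn": "send_rows", "kwargs": {"translation": [[0.002,0,0.003],[0.0035,0,0.008],[0.0035,0,0.013],[0.0035,0,0.016],[0.0035,0,0.016],[0.0035,0,0.016]], "yaw": [0,0,0,0,0,0], "fingers": [255,255,255,255,255,255]}}

```text
clock: 42.2
position: [495.4, -312.2, 6.3]
ee_rot: [0.027, 1.0, 0.003, 0.002]
contact_force: [0.5, -0.0, -0.2]
gripper_width: 52.3
```

>>> {"fn": "send_rows", "kwargs": {"translation": [[0,0,0.0012],[0,0,0.0012],[0,0,0.0012],[0,0,0.0012],[0,0,0.0012],[0,0,-0.03],[0,0,-0.08],[0,0,-0.13],[0,0,-0.17],[0,0,-0.18],[0,0,-0.18],[0,0,-0.18]], "yaw": [0,0,0,0,0,0,0,0,0,0,0,0], "fingers": [120,60,45,45,45,45,45,0,0,0,0,0]}}

```text
clock: 43.4
position: [493.9, -312.7, 184.8]
ee_rot: [0.028, 1.0, 0.004, 0.0]
contact_force: [0.4, -0.4, -1.0]
gripper_width: 85.4
```

```bash
python3 - <<'E'
from h import *
get_image('scene');get_image('scene')
cv2.imwrite('pics/w23.png',get_image('wrist'))
shift([466,-6.5,195],89.6)
E
```

```text
pos [ 493.9 -312.8  184. ] yawY 86.8 shift [ 0.0447  0.3044 -0.0087] yaw -2.7612068892729695 tilt [-0.001  0.007 -1.   ] t 43.55 w 85.17464845003451
```

View pics/w23.png

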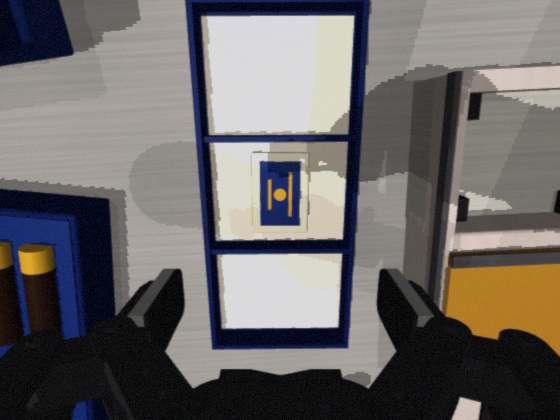

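Plaque sits flat in the middle bay. Back for the second one (middle cure bay).

>>> {"fn": "send_rows", "kwargs": {"translation": [[0.005,0.03,-0.01],[0.011,0.075,-0.01],[0.018,0.12,-0.01],[0.024,0.165,-0.01],[0.031,0.21,-0.01],[0.038,0.255,-0.01],[0.0447,0.3,-0.01],[0.0447,0.3044,-0.01],[0.0447,0.3044,-0.01],[0.0447,0.3044,-0.01],[0.0447,0.3044,-0.01]], "yaw": [0,-1,-2,-2.8,-2.8,-2.8,-2.8,-2.8,-2.8,-2.8,-2.8], "fingers": [0,0,0,0,0,0,0,0,0,0,0]}}

```text
clock: 44.65
position: [465.9, -7.6, 195.8]
ee_rot: [0.004, 1.0, 0.003, -0.001]
contact_force: [-1.2, -1.0, 0.4]
gripper_width: 85.5
```

```bash
python3 - <<'E'
from h import *
get_image('scene');s=read_state()
cv2.imwrite('pics/w24.png',get_image('wrist'))
shift([466.5,-6.2,57],89.6);print(proj('wrist',[466.5,-6.2,53],s))
E
```

```text
pos [466.   -7.6 196. ] yawY 89.5 shift [-0.0007  0.0005  0.139 ] yaw -0.0878822247681228 tilt [-0.001  0.007 -1.   ] t 44.75 w 85.19703932081323
[[280.60928756 199.89351394]]
```

View pics/w24.png

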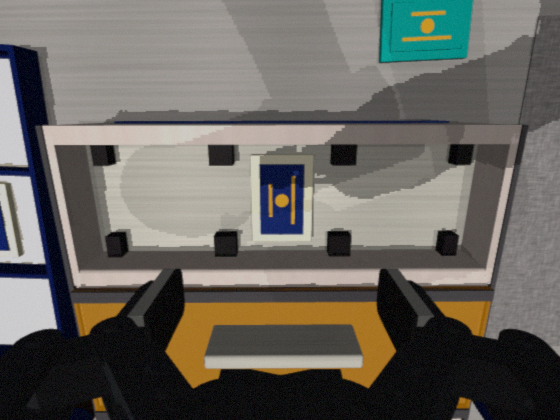

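>>> {"fn": "send_rows", "kwargs": {"translation": [[0,0.001,0.04],[0,0.001,0.08],[0,0.001,0.11],[0,0.001,0.13],[0,0.001,0.138],[0,0.001,0.138],[0,0.001,0.138],[0,0.001,0.138]], "yaw": [0,0,0,0,0,0,0,0], "fingers": [0,0,0,0,0,0,0,0]}}

```text
clock: 45.55
position: [466.8, -5.6, 59.2]
ee_rot: [0.004, 1.0, 0.004, 0.001]
contact_force: [-1.2, 0.5, 0.2]
gripper_width: 85.6
```

```bash
python3 - <<'E'
from h import *
cv2.imwrite('pics/w25.png',get_image('wrist'))
shift([466.5,-6,45],89.6)
E
```

```text
pos [466.7  -5.5  59.1] yawY 89.5 shift [ 0.0002 -0.0006  0.0141] yaw -0.09006322732388128 tilt [ 0.001  0.008 -1.   ] t 45.6 w 85.40452309999222
```

View pics/w25.png

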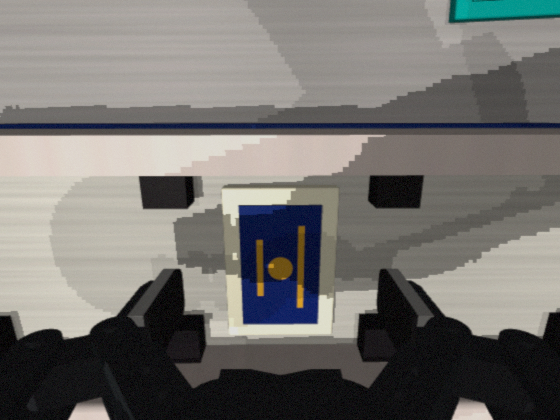

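>>> {"fn": "send_rows", "kwargs": {"translation": [[0,-0.0003,0.007],[0,-0.0003,0.0138],[0,-0.0003,0.0138],[0,-0.0003,0.0138],[0,-0.0003,0.0138],[0,-0.0003,0.0138],[0,-0.0003,0.0138],[0,-0.0003,0.0138],[0,-0.0003,0.0138]], "yaw": [0,0,0,0,0,0,0,0,0], "fingers": [0,0,0,40,80,120,255,255,255]}}

```text
clock: 46.5
position: [466.9, -5.7, 46.1]
ee_rot: [0.004, 1.0, 0.004, 0.001]
contact_force: [-2.0, -0.8, 5.5]
gripper_width: 52.1
```

>>> {"fn": "send_rows", "kwargs": {"translation": [[0,0,-0.02],[0,0,-0.05],[0,0,-0.09],[0,0,-0.12],[0,0,-0.14],[0,0,-0.14],[0,0,-0.14],[0,0,-0.14]], "yaw": [0,0,0,0,0,0,0,0], "fingers": [255,255,255,255,255,255,255,255]}}

```text
clock: 47.3
position: [465.5, -7.0, 184.6]
ee_rot: [0.004, 1.0, 0.004, -0.001]
contact_force: [-0.2, 1.0, -1.6]
gripper_width: 52.3
```

```bash
python3 - <<'E'
from h import *
cv2.imwrite('pics/w26.png',get_image('wrist'))
a=np.radians(-3.2);t=np.array([494.5,-312.5])+np.array([np.cos(a),np.sin(a)])*-107;print(t)
shift([*t,185],86.8)
E
```

```text
[ 387.66683823 -306.52709897]
pos [465.6  -7.  184.5] yawY 89.5 shift [ 0.0754 -0.3002 -0.0025] yaw 2.7127076859214867 tilt [-0.002  0.007 -1.   ] t 47.35 w 52.38858152442494
```

View pics/w26.png

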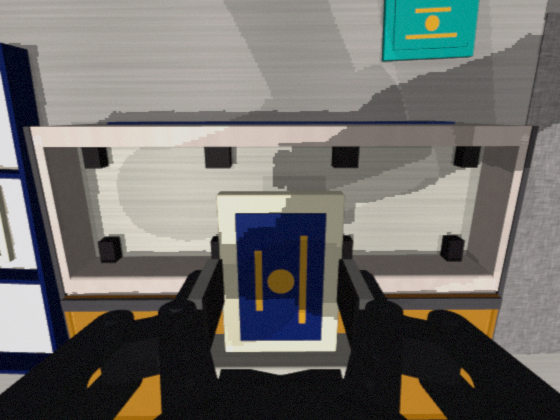

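>>> {"fn": "send_rows", "kwargs": {"translation": [[0.008,-0.03,0],[0.019,-0.075,0],[0.03,-0.12,0],[0.041,-0.165,0],[0.053,-0.21,0],[0.064,-0.255,0],[0.0754,-0.295,0],[0.0754,-0.3,0],[0.0754,-0.3,0],[0.0754,-0.3,0],[0.0754,-0.3,0]], "yaw": [0,1,2,2.7,2.7,2.7,2.7,2.7,2.7,2.7,2.7], "fingers": [255,255,255,255,255,255,255,255,255,255,255]}}

```text
clock: 48.45
position: [387.9, -305.2, 182.2]
ee_rot: [0.027, 1.0, 0.004, -0.001]
contact_force: [1.2, 0.5, -1.1]
gripper_width: 52.3
```

```bash
python3 - <<'E'
from h import *
get_image('scene')
shift([387.5,-306.5,22],86.8)
E
```

```text
pos [ 388.  -305.2  182.4] yawY 86.9 shift [ 1.000e-04 -2.400e-03  1.604e-01] yaw 0.1312577293932975 tilt [-0.002  0.007 -1.   ] t 48.5 w 52.31971903298575
```

>>> {"fn": "send_rows", "kwargs": {"translation": [[0,-0.001,0.03],[0,-0.002,0.07],[0,-0.002,0.11],[0,-0.002,0.14],[0,-0.002,0.153],[0,-0.002,0.158],[0,-0.002,0.158],[0,-0.002,0.158]], "yaw": [0,0,0,0,0,0,0,0], "fingers": [255,255,255,255,255,255,255,255]}}

```text
clock: 49.3
position: [388.7, -306.1, 25.4]
ee_rot: [0.026, 1.0, 0.003, -0.0]
contact_force: [0.0, -0.8, -0.3]
gripper_width: 52.2
```

```bash
python3 - <<'E'
from h import *
s=read_state()
cv2.imwrite('pics/w27.png',get_image('wrist'))
shift([387.5,-306.5,6],86.8)
crop('pics/w27.png',80,110,400,280,1.9,'pics/c27.png')
E
```

```text
pos [ 388.7 -306.2   25.6] yawY 87.0 shift [ 0.0012 -0.0005  0.0196] yaw 0.1811226357571627 tilt [ 0.001  0.006 -1.   ] t 49.35 w 51.93560470701107
```

View pics/c27.png

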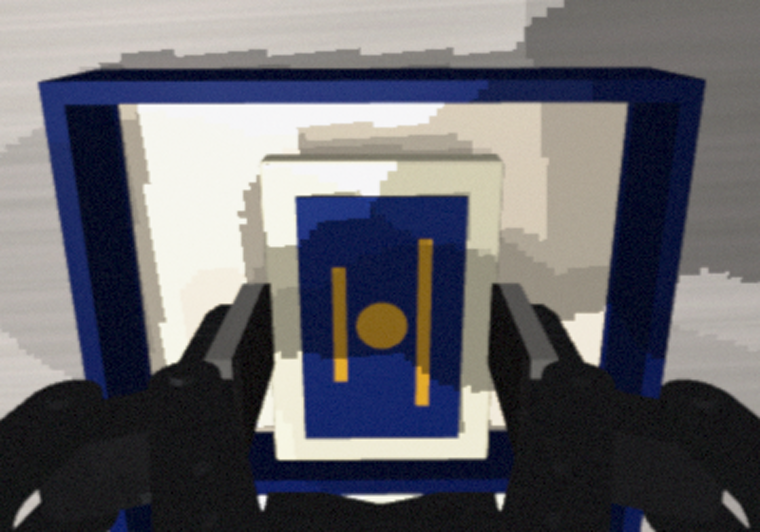

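```bash
python3 - <<'E'
from h import *
s=read_state()
for u in((280,164),(280,363.5),(280,192),(280,352)): print(u,unproj('wrist',u,30 if u[1] in(164,363.5) else 33,s).round(1))
E
```

```text
(280, 164) [[ 335.8 -303.2   30. ]]
(280, 363.5) [[ 437.6 -308.7   30. ]]
(280, 192) [[ 347.2 -303.9   33. ]]
(280, 352) [[ 428.1 -308.2   33. ]]
```

>>> {"fn": "send_rows", "kwargs": {"translation": [[0.001,-0.002,0.004],[0.001,-0.002,0.01],[0.001,-0.002,0.015],[0.001,-0.002,0.019],[0.001,-0.002,0.019],[0.001,-0.002,0.019]], "yaw": [0.2,0.2,0.2,0.2,0.2,0.2], "fingers": [255,255,255,255,255,255]}}

```text
clock: 49.95
position: [387.5, -308.0, 6.3]
ee_rot: [0.028, 1.0, 0.003, 0.0]
contact_force: [-0.4, 0.1, -1.0]
gripper_width: 51.9
```

>>> {"fn": "send_rows", "kwargs": {"translation": [[0,0,0.0012],[0,0,0.0012],[0,0,0.0012],[0,0,0.0012],[0,0,0.0012],[0,0,-0.03],[0,0,-0.08],[0,0,-0.13],[0,0,-0.17],[0,0,-0.18],[0,0,-0.18],[0,0,-0.18]], "yaw": [0,0,0,0,0,0,0,0,0,0,0,0], "fingers": [120,60,45,45,45,45,45,0,0,0,0,0]}}

```text
clock: 51.15
position: [386.6, -308.6, 184.9]
ee_rot: [0.028, 1.0, 0.004, -0.001]
contact_force: [0.5, 1.0, -0.5]
gripper_width: 85.4
```

```bash
python3 - <<'E'
from h import *
get_image('scene');get_image('scene')
cv2.imwrite('pics/w28.png',get_image('wrist'))
shift([570,-8,240],180);print(read_state()['joints'])
E
```

```text
pos [ 386.5 -308.7  184.3] yawY 86.8 shift [-0.166   0.311  -0.0539] yaw 86.76448752140747 tilt [-0.004  0.008 -1.   ] t 51.3 w 85.39139384821469
[-0.34901251  0.21000286 -0.36701481 -0.00750469 -0.99989139 -1.27416368]
```

View pics/w28.png

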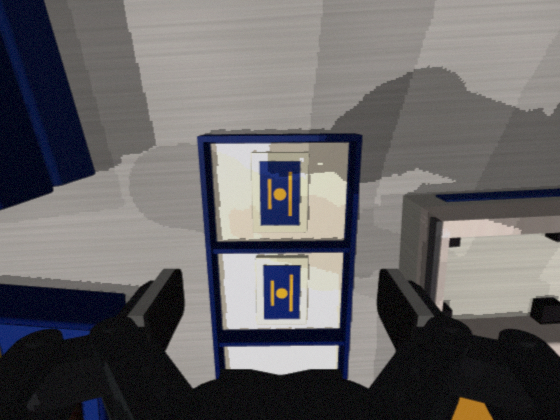

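>>> {"fn": "send_rows", "kwargs": {"translation": [[0,0,-0.04],[-0.012,0.025,-0.054],[-0.03,0.06,-0.054],[-0.048,0.095,-0.054],[-0.068,0.13,-0.054],[-0.088,0.165,-0.054],[-0.106,0.2,-0.054],[-0.125,0.235,-0.054],[-0.144,0.27,-0.054],[-0.16,0.3,-0.054],[-0.166,0.311,-0.054],[-0.166,0.311,-0.054]], "yaw": [-8.4,-16.8,-25.2,-33.6,-42,-50,-58,-66,-74,-82,-90,-93.2], "fingers": [0,0,0,0,0,0,0,0,0,0,0,0]}}

```text
clock: 52.5
position: [570.6, -6.2, 237.7]
ee_rot: [0.709, -0.705, -0.005, -0.0]
contact_force: [-0.1, -0.4, -0.2]
gripper_width: 85.6
```

```bash
python3 - <<'E'
from h import *
get_image('scene');get_image('scene')
cv2.imwrite('pics/w29.png',get_image('wrist'))
shift([571,-7.5,108],180)
E
```

```text
pos [569.6  -7.8 238.4] yawY 179.9 shift [ 0.0006 -0.0022  0.1304] yaw -0.08637457310243235 tilt [-0.007  0.007 -1.   ] t 52.65 w 85.30565698476987
```

View pics/w29.png

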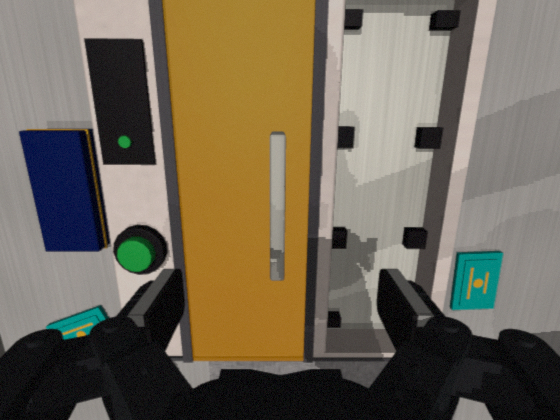

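Chamber empty, handle between the fingers. Grip and shut.

>>> {"fn": "send_rows", "kwargs": {"translation": [[0,-0.001,0.03],[0,-0.002,0.07],[0,-0.002,0.11],[0,-0.002,0.125],[0,-0.002,0.13],[0,-0.002,0.13],[0,-0.002,0.13],[0,-0.002,0.13],[0,-0.002,0.13],[0,-0.002,0.13],[0,-0.002,0.13],[0,-0.002,0.13]], "yaw": [0,0,0,0,0,0,0,0,0,0,0,0], "fingers": [0,0,0,0,0,0,120,255,255,255,255,255]}}

```text
clock: 53.85
position: [571.3, -6.9, 109.0]
ee_rot: [-0.706, 0.708, 0.004, 0.001]
contact_force: [-0.0, 0.5, 2.1]
gripper_width: 10.8
```

>>> {"fn": "send_rows", "kwargs": {"translation": [[0,0.01,0],[0,0.022,0],[0,0.034,0],[0,0.046,0],[0,0.058,0],[0,0.07,0],[0,0.082,0],[0,0.094,0],[0,0.106,0],[0,0.116,0],[0,0.12,0],[0,0.12,0]], "yaw": [0,0,0,0,0,0,0,0,0,0,0,0], "fingers": [255,255,255,255,255,255,255,255,255,255,255,255]}}

```text
clock: 55.05
position: [448.8, -6.0, 109.1]
ee_rot: [-0.706, 0.708, 0.006, 0.0]
contact_force: [-1.1, 6.6, -6.2]
gripper_width: 10.9
```

>>> {"fn": "send_rows", "kwargs": {"translation": [[0,0.005,0],[0,0.01,0],[0,0.014,0],[0,0.016,0],[0,0.017,0],[0,0.018,0]], "yaw": [0,0,0,0,0,0], "fingers": [255,255,255,255,255,255]}}

```text
clock: 55.65
position: [436.5, -5.8, 109.1]
ee_rot: [-0.707, 0.707, 0.002, 0.005]
contact_force: [24.4, -8.2, -28.9]
gripper_width: 10.9
```

Shut against the stop (436.5, as before). Release and lift clear.

>>> {"fn": "send_rows", "kwargs": {"translation": [[0,-0.001,0],[0,-0.001,0],[0,-0.001,0],[0,-0.001,0],[0,-0.001,0],[0,-0.001,-0.03],[0,-0.001,-0.08],[0,-0.001,-0.12],[0,-0.001,-0.15],[0,-0.001,-0.15],[0,-0.001,-0.15]], "yaw": [0,0,0,0,0,0,0,0,0,0,0], "fingers": [200,120,0,0,0,0,0,0,0,0,0]}}

```text
clock: 56.75
position: [436.4, -7.1, 259.5]
ee_rot: [-0.707, 0.707, 0.002, 0.006]
contact_force: [0.2, 0.0, -1.3]
gripper_width: 85.3
```

```bash
python3 - <<'E'
from h import *
get_image('scene');get_image('scene')
cv2.imwrite('pics/w30.png',get_image('wrist'))
cv2.imwrite('pics/t30.png',get_image('top'));cv2.imwrite('pics/s30.png',get_image('scene'))
s=read_state();print(s['contact_force'],s['position'])
print(proj('wrist',[[436.5,-6,134]],s))
E
```

```text
[ 0.66540497 -0.11406011  1.08235061] [436.14195585  -7.36966221 257.90710698]
[[279.93042835 204.46978373]]
```

View pics/w30.png

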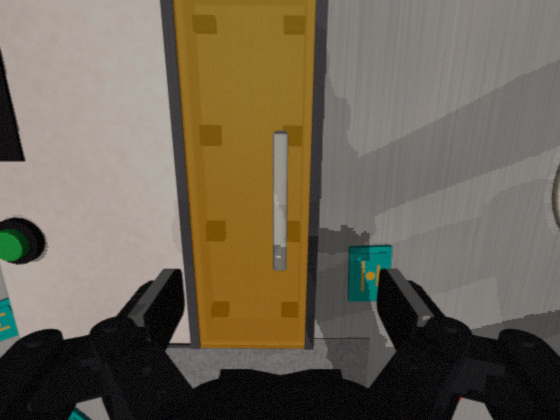

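View pics/t30.png

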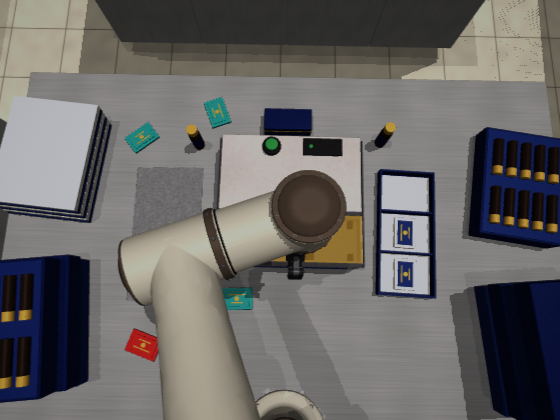

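View pics/s30.png

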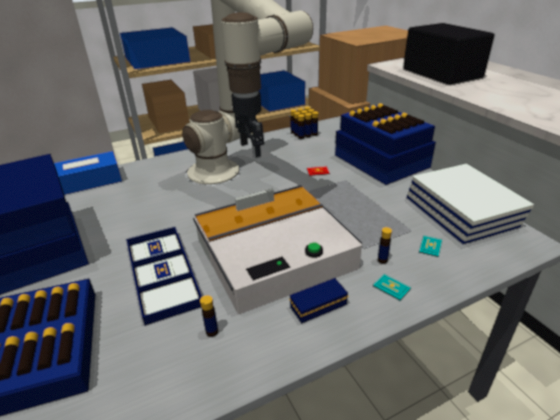

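Everything is in its final state: both plaques lie flat in the box, the guard is shut, the vials and carton are unmoved, and the robot is clear.

```bash
python3 -c "
from bench import *
print(job_done())"
```

```text
the job is handed in; nothing more can be done
None
```

I did the whole job in the order asked and handed it in at about 57 s; the hand-in gives no verdict. Only two of the navy plaques were present, both starting on the mat.

- **First cycle:** I slid the guard open to its stop and laid the plaques in the middle and left cure bays. I then shut the guard to its stop and pressed start until it bottomed: 14.6 N on the tool with no further travel.
- **Second cycle:** I reopened the guard to its stop and moved the plaques into the near and middle bays of the gift box. I then shut the guard again.

**Last checks:**
- The final pictures show both plaques flat and face up in separate bays of the box. The mat is empty, and so is the chamber as far as it shows through the shut guard.
- The guard stopped at the same place both times it was shut (handle at x 436.5 and 436.7 mm), and its travel of about 135 mm matches the description.
- The vials, carton and look-alikes are where they started, and the gripper is clear of everything.

**What disagreed:**
- The top camera read the cabinet, box and plaques about 2% small. I relied on wrist-camera close-ups for the plaque grasps and placings.
- The tool drifted up to 1.4° off vertical during the run, with no visible effect on how the plaques lay.
- The largest force I saw was about 39 N at the wrist while pressing the guard into its shut stop, with the fingers holding the handle. That is far below the 120 N wrist limit, but forces are only reported at the end of each move, so brief peaks between readings would not show.

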